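# Roll a polished mill roller home into its sprung seat with the push paddle

## Robot

A 7-joint arm with a two-finger parallel gripper is mounted at the origin on the work surface. World frame = base frame: x ahead of the robot, y to its left, z up, the work surface at z = 0. Lengths are in m, angles in rad, forces in N, time in s.
With the tool pointing down it reaches from about 0.425 to 0.925 m from the base axis. Payload 6.8 kg.
Tool frame: the origin (TCP) lies midway between the tips of the shut fingers; the grasp point (between the pads) lies 19 mm behind it; z points along the fingers, y is the direction in which the jaws open and shut (so a half turn about z gives the same grasp; the last joint's range is limited). The gripper opens to 85 mm and grips with 20 to 120 N. Pads are 22 mm wide; open, the fingers measure 114 mm over their backs; the gripper's body (76 mm by 85 mm) begins 54 mm behind the grasp point. The pads swing forward as they close: fully open they stand 13 mm farther back than shut.
Start: joints at [1.112, 0.477, 0.022, 1.555, -0.011, 1.109, -0.083], TCP at [0.232, -0.634, 0.231] pointing down, gripper open.
Joint ranges: [-2.96, 2.96], [-0.34, 2.1], [-1.41, 1.46], [0.24, 2.44], [-1.37, 4.51], [0.17, 1.92], [-2.96, 2.96]. Speed limits (rad/s): [2.39, 2.39, 3.14, 3.14, 3.14, 3.14, 3.14].

## Interface

Orientations are given as a unit quaternion [w, x, y, z].
In Python, from station import * gives the robot as it stands. The module is installed in compiled form; this text tells all that it offers.
- The arm moves only by the tool jog_arm, never from a script. Its arguments are lists of equal length, an entry for each row: "dp": the shift along the tool's x, y, z in units of 25 mm (1.0 is 25 mm), a list of three; "angular": the turn, a rotation vector about the tool's x, y, z in units of 5 degrees (1.0 is 5 degrees), a list of three; "claw": the finger opening in mm, from 0 to 85.4. A call has exactly 5 rows; each row is the pose to reach, as a shift and turn from the pose commanded when the call began, along the tool's axes at that moment; what a row does not reach only later rows make up. A row lasts 1/10 s, in which the tool goes at most 50 mm and 8.59 degrees, less where a joint would pass 70% of its speed; a pose out of reach is approached as far as the arm can. A call with a gripper value outside its range is refused whole. The fingers move at their own pace and stop on an object; "grip_force" is the grip in N (left out, the last holds). Time passes only in rows, so rows that repeat a pose let the fingers close, or fill a call up. It gives the time, the measured TCP pose, the force and the opening at its end, in the units of the state.
- get_obs(): the state, without advancing time (a new reading comes with each control period).
- read_camera(name): name is "side" or "top"; returns a dict with "pixels" (420x560x3 uint8, blue, green, red), "camera_matrix" (3x3 intrinsics, pixels), "k1" (the pictures are not rectified: a ray, as slopes to the right and down, at radius r is drawn at 1 + k1 r^2 times it, then the intrinsics apply), "rvec" (rotation vector, rad) and "tvec" (3), from world to camera coordinates, as OpenCV has them. Camera axes: x right, y down, z forward; pixel columns grow to the right and rows downward; lengths in m; the calibration is good to about 2 mm. A picture is of the moment at which its call begins. There is no depth.
- hand_in(): hands the job in, once; it reports no verdict.
The state is a dict: "t": time; "q": joint angles; "joint_vel": joint speeds; "joint_torque": joint torques, N m; "eef_pos": TCP position; "tool_rot": TCP orientation; "contact_force": force on the tool from outside, world axes, zero at the start; "torque": the same for the moment, N m; "gripper_width": opening from 0.0 (shut) to 1.0 (fully open).
Only numpy, scipy, OpenCV 4.12 (cv2) and the standard library are available. Lean on these libraries where they do the work, as an engineer would, in place of code of your own. Each camera call takes 0.05 s, during which the arm holds its last target.

## Task

Take the wooden paddle off its cork mat and with it gently roll the polished steel roller along the track, under the two sprung keepers, until it has snapped home into its seat and stays there by itself. Push with the paddle only, never with the gripper, and never harder than about 16 N, or the polish is bruised. Then stand the paddle upright on the cork mat again, let go of it, and leave the jar, the ring mandrel and the steel bench block where they are.

Things in the scene. Friction and masses are not known exactly. Their poses are not given: they have to be found in the camera images.
- track: Wooden channel on the bench, fixed, 400 x 150 mm, lying level. Origin: centre of its underside. Its x axis is the direction in which the roller must be pushed (the seat is at the +x end), y across, z up. Its floor is 12 mm above its origin; two aluminium curbs 74 mm apart (inside), 8 mm high, guide the roller's body.
- seat: Steel end block at the track's +x end, origin and axes as the track's. It carries a dark frame clamped (it does not slip) at an unreported place: find it by sight or feel. Two sprung keepers on it, edges 30 to 110 mm to +x of the origin, one over each journal (38 mm and more off the middle line), rise as the roller is pushed under and drop behind it as latches. Posts 68 mm high, 60 to 70 mm off the middle.
- seat_mid (a point): Point on the seat's end block, 175 mm to +x of the track's origin, 32 mm up. Behind the keepers' edges a ramp leads to a seat floor 2 mm above the track's floor, then a rubber pad on a spring (1.6 N per mm, 8 mm travel, then hard). Felt when pushing: near 0 N rolling, 3 to 7 N lifting the keepers, a drop, then the pad. Home: centre 9 to 12 mm past the edges, 34 mm above the origin (32 before).
- roller: Polished steel roller lying across the track, about 0.4 kg, loose: body 40 mm in diameter and 70 mm long, a journal 20 mm in diameter and 20 mm long at each end (110 mm overall). Origin: its centre, on its axis. Its y axis is its own axis; it turns about it as it rolls.
- paddle: Wooden push paddle standing upright on the mat, loose, about 0.16 kg. Origin: centre of its underside. Foot 34 mm (x) by 56 mm (y) by 44 mm high, its +x face (17 mm from the origin) is the pushing face; above the foot a square handle 24 x 24 mm from 44 to 114 mm height, with a 30 mm round top to 122 mm. z up along the handle.
- mat: Cork mat on the bench, fixed, 150 x 150 x 4 mm, origin at the centre of its underside.
- jar: Bystander: closed amber glass jar of paste, 60 mm in diameter, 70 mm high, loose. Origin: centre of its underside.
- mandrel: Bystander: steel ring mandrel, a slim cone 160 mm high on a round 56 mm foot, standing loose. Origin: centre of its underside.
- bench_block: Bystander: flat square steel bench block 70 x 70 x 22 mm, loose. Origin: centre of its underside.
Things that resemble listed ones, but are neither listed nor needed, are in the scene too. Of the things shaped like the paddle, the wooden one is meant.

How it is judged:
On the way, in this order (a step that is already met when the one before it is completed fails the run):
1. the paddle, held in the gripper, pushes the roller (contact force between paddle and roller above 0.1 N and contact force between the fingers and paddle above 0.5 N).
2. the roller has snapped into its seat: it rests on the seat and no longer on the track (contact force between roller and seat above 1 N and contact force between roller and track below 0.2 N and z of roller in the frame of track between 0.03 and 0.04 m), for 0.3 s.
At the end, for the whole second after the job is handed in: The roller rests in the seat behind the keepers (carried by the seat, not by the track; its centre 30 to 40 mm above the track's underside) and is still; the paddle stands upright (within 0.1 rad) and still on the cork mat, its middle within 70 mm of the mat's middle, and is released (all of step 2 and linear speed of each of roller, paddle below 0.02 m/s and horizontal distance between paddle and mat below 0.07 m and contact force between paddle and mat above 0.5 N and angle between paddle's own z axis and vertical below 0.1 rad); the robot touches nothing.
It fails at once if the paddle presses the roller with more than 16 N (contact force between paddle and roller above 16 N).
It fails at once if the gripper or the arm touches the roller (contact force between any of the fingers, the arm and roller above 0.2 N).
It fails at once if a bystander is moved more than 15 mm or tipped (distance of any of jar, mandrel, bench_block from where it was at the start of the episode above 0.015 m or angle between any of jar, mandrel, bench_block's own z axis and vertical above 0.3 rad).
It also fails if it takes over 66 s, if anything falls off the work surface, if the arm or the gripper's body presses on something with over 40 N, if the wrist force passes 120 N, or if a joint passes its speed limit or range.

## Working session

There is one attempt and no reset: what is moved stays moved. The work goes in short steps, Python scripts to look and compute and a tool call to move; the robot and the scene stay as the last step left them, time stands still between calls to the robot, and variables do not carry over. Pictures are saved under pics/ and viewed, and the job is handed in when it is done.

Besides the shell and the picture viewer there is one more tool, called after "Call:" as name(argument=value, ...), one argument or row to a line, values as JSON. jog_arm: Moves the arm, as the interface text tells. Its arguments: {"type":"object","properties":{"dp":{"type":"array","items":{"type":"array","items":{"type":"number"}}},"angular":{"type":"array","items":{"type":"array","items":{"type":"number"}}},"claw":{"type":"array","items":{"type":"number"}},"grip_force":{"type":"number"}},"required":["dp","angular","claw"]}

```bash
mkdir -p pics
cat > h.py <<'E'
from station import *
import numpy as np, cv2
from scipy.spatial.transform import Rotation as R
def cam(n):
    c=read_camera(n); np.savez(f'last_{n}.npz',**{k:np.array(v) for k,v in c.items()}); return c
def load(n): return dict(np.load(f'last_{n}.npz'))
def dist(c): return np.array([float(c['k1']),0,0,0,0])
def ray(c,u,v):
    p=cv2.undistortPoints(np.array([[[u,v]]],float),np.array(c['camera_matrix'],float),dist(c))[0,0]
    Rm=cv2.Rodrigues(np.array(c['rvec'],float))[0]; t=np.array(c['tvec'],float).ravel()
    return -Rm.T@t, Rm.T@np.array([p[0],p[1],1.])
def onz(c,u,v,z):
    o,d=ray(c,u,v); return o+d*(z-o[2])/d[2]
def proj(c,P):
    return cv2.projectPoints(np.array(P,float).reshape(-1,1,3),np.array(c['rvec'],float),np.array(c['tvec'],float),np.array(c['camera_matrix'],float),dist(c))[0][:,0]
E
python3 - <<'E'
from h import *
for n in('top','side'):
    c=cam(n); cv2.imwrite(f'pics/{n}0.png',cv2.resize(c['pixels'],None,fx=1.4,fy=1.4)); print(n,ray(c,280,210),c['k1'])
print(get_obs())
E
```

```text
top (array([0.34243491, 0.00415997, 1.15867409]), array([ 0.19464294, -0.00197318, -0.98111717])) 0.011425451787095173
side (array([0.33890449, 0.83821212, 1.04546683]), array([ 0.16778288, -0.64670562, -0.74409366])) -0.17676885031220263
{'t': 0.1, 'q': array([ 1.11188297,  0.47773226,  0.02234624,  1.55630967, -0.0115094 ,
        1.10933003, -0.08307218]), 'joint_vel': array([ 0.00028572, -0.0017274 ,  0.0012251 , -0.0037718 , -0.00138544,
       -0.00112661, -0.00179513]), 'joint_torque': array([ 3.89481371e-03, -5.97762179e+01,  1.61330145e+00, -2.81956404e+01,
        1.27690419e-02,  5.01106493e-03,  2.76873078e-05]), 'eef_pos': array([ 0.23178313, -0.6334002 ,  0.2304312 ]), 'tool_rot': array([-8.01095894e-04,  9.84651746e-01,  1.74528670e-01, -1.99603019e-04]), 'contact_force': array([-0.31178612, -0.28823327, -0.20876225]), 'torque': array([ 0.02200058,  0.00745487, -0.02679952]), 'gripper_width': 1.001603914300016}
```

View pics/top0.png

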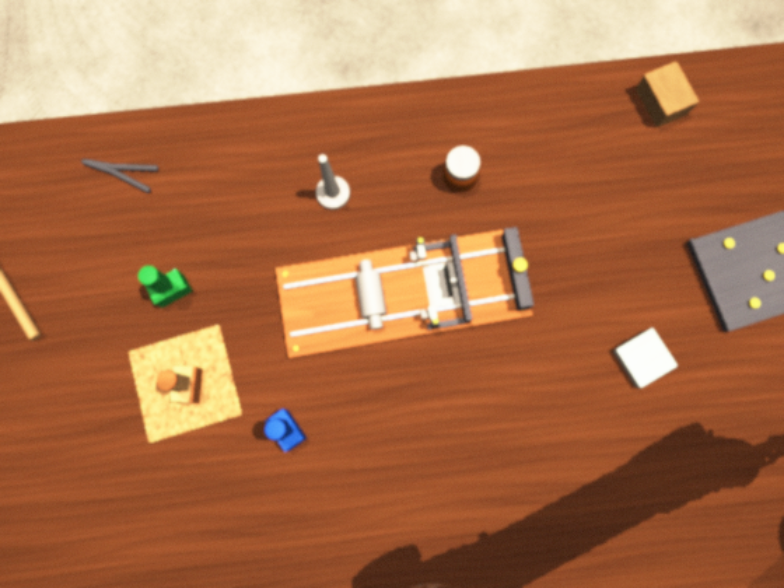

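View pics/side0.png

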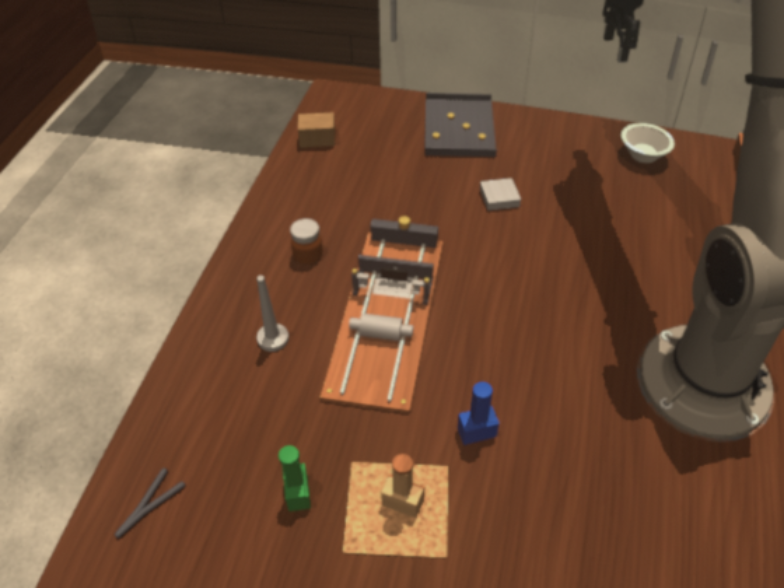

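The wooden paddle stands on the mat at top (178,385) and side (402,485). The look-alikes are green at top (163,287) and blue at top (283,430). Only the one on the mat is wooden, so I'll enlarge it and measure.

Run:
```python
from h import *
t=load('top');s=load('side')
a=cv2.resize(t['pixels'][225:325,85:225],(560,400),interpolation=cv2.INTER_CUBIC)
b=cv2.resize(s['pixels'][315:400,240:330],(424,400),interpolation=cv2.INTER_CUBIC)
cv2.imwrite('pics/pad.png',cv2.resize(np.hstack([a,b]),None,fx=.8,fy=.8))
a=cv2.resize(t['pixels'][155:260,190:390],(800,420),interpolation=cv2.INTER_CUBIC)
cv2.imwrite('pics/track.png',a)
a=cv2.resize(s['pixels'][150:300,225:325],(400,600),interpolation=cv2.INTER_CUBIC)
cv2.imwrite('pics/track_s.png',a)
k=1.4
print('mat corners top z.004',[onz(t,u/k,v/k,.004)[:2].round(3).tolist() for u,v in[(129,351),(221,327),(241,411),(150,440)]])
print('track corners z.012',[onz(t,u/k,v/k,.012)[:2].round(3).tolist() for u,v in[(277,268),(516,229),(531,314),(289,355)]])
```

```text
mat corners top z.004 [[0.526, 0.433], [0.548, 0.284], [0.411, 0.26], [0.382, 0.405]]
track corners z.012 [[0.634, 0.185], [0.656, -0.214], [0.512, -0.218], [0.49, 0.176]]
```

View pics/pad.png

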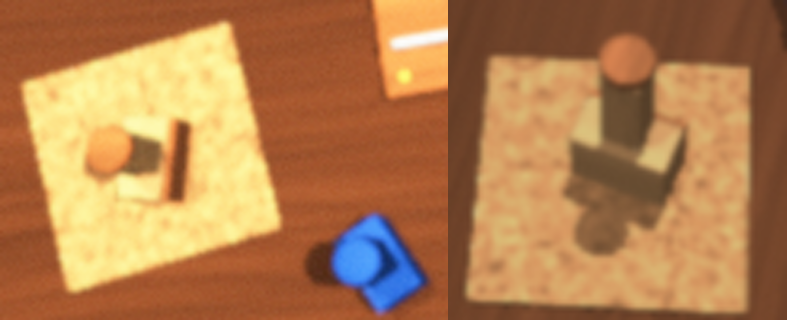

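View pics/track.png

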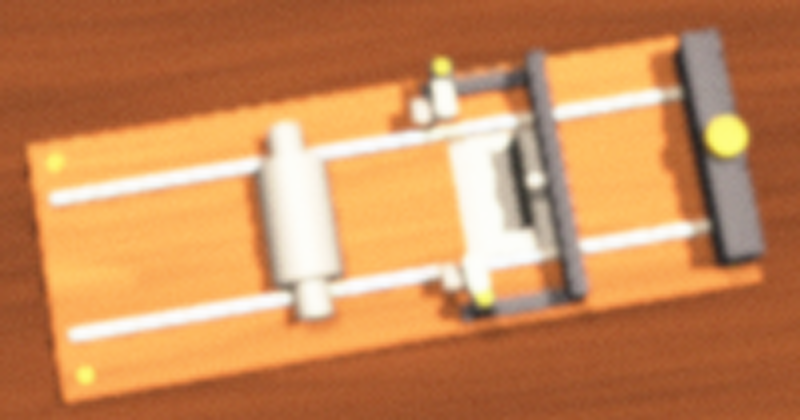

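View pics/track_s.png

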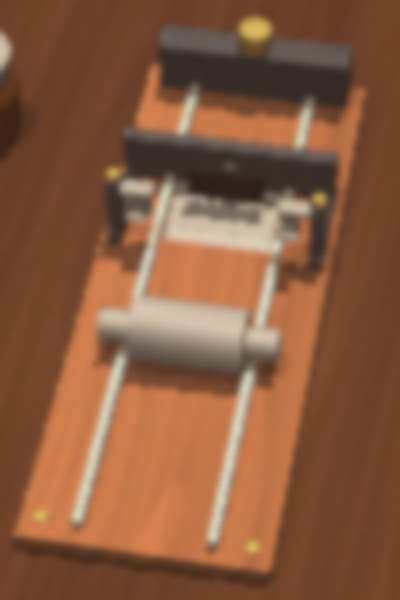

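Run:
```python
from h import *
t=load('top');s=load('side')
for n,c,pts in(('top',t,{'plate':(210,230),'wood':(250,290),'mat':(160,300),'disc':(119,272),'foot':(133,284),'strip':(141,276),'roller':(264,208),'curb':(225,237)}),('side',s,{'plate':(260,280),'mat':(255,380),'disc':(288,331),'handle':(287,343),'foottop':(278,350),'footface':(285,358)})):
    h=cv2.cvtColor(c['pixels'],cv2.COLOR_BGR2HSV)
    for k,(u,v) in pts.items(): print(n,k,h[v,u],c['pixels'][v,u])
h=cv2.cvtColor(t['pixels'],cv2.COLOR_BGR2HSV)
m=cv2.inRange(h,(8,130,190),(16,255,255)); m[:155]=0;m[260:]=0;m[:,:192]=0;m[:,392:]=0
ys,xs=np.nonzero(cv2.morphologyEx(m,cv2.MORPH_OPEN,np.ones((3,3))))
P=np.array([onz(t,x,y,.012)[:2] for x,y in zip(xs,ys)])
r=cv2.minAreaRect((P*1000).astype(np.float32)); print(len(P),r,cv2.boxPoints(r))
cv2.imwrite('pics/m.png',m)
```

```text
top plate [ 15 161 251] [ 93 174 251]
top wood [ 10 184 162] [ 45  83 162]
top mat [ 15 163 194] [ 70 131 194]
top disc [ 15 165 249] [ 88 168 249]
top foot [ 24 111 252] [142 229 252]
top strip [ 11 179 118] [ 35  66 118]
top roller [ 30   5 253] [248 253 253]
top curb [ 14  56 246] [192 218 246]
side plate [ 11 160 204] [ 76 123 204]
side mat [ 16 130 218] [107 168 218]
side disc [ 11 159 194] [ 73 117 194]
side handle [ 15 135 104] [ 49  76 104]
side foottop [ 21 109 219] [125 192 219]
side footface [ 15 133 111] [ 53  82 111]
2395 ((573.6607666015625, -15.33038330078125), (153.4051513671875, 401.9811096191406), 3.556040048599243) [[ 484.6395   180.51572]
 [ 509.57224 -220.6914 ]
 [ 662.682   -211.17648]
 [ 637.74927  190.03064]]
```

View pics/m.png

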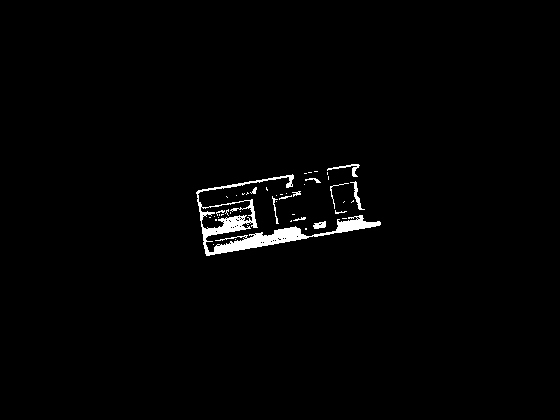

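```bash
cat >> h.py <<'E'
TA=np.deg2rad(-86.44); TC=np.array([.5737,-.0153,0])
TR=np.array([[np.cos(TA),-np.sin(TA),0],[np.sin(TA),np.cos(TA),0],[0,0,1]])
def w2t(p): return TR.T@(np.asarray(p)-TC)
def t2w(p): return TR@np.asarray(p)+TC
E
python3 - <<'E'
from h import *
out=[]
for n,roi in(('top',(150,265,190,395)),('side',(140,300,220,325))):
    c=load(n); im=c['pixels'].copy()
    im=cv2.resize(im,None,fx=4,fy=4,interpolation=cv2.INTER_CUBIC)
    def dl(P,col):
        p=proj(c,[t2w(q) for q in P]); p=((p+.5)*4-.5).round().astype(int); cv2.polylines(im,[p.reshape(-1,1,2)],True,col,1)
    dl([(-.2,-.075,.012),(.2,-.075,.012),(.2,.075,.012),(-.2,.075,.012)],(0,255,0))
    for x in (.03,.07,.11): dl([(x,-.037,.012),(x,.037,.012)],(255,0,0)); dl([(x,-.07,.068),(x,.07,.068)],(255,0,255))
    a,b,d,e=roi; im=im[a*4:b*4,d*4:e*4]; cv2.imwrite(f'pics/ov_{n}.png',im if n=='top' else im[:640])
# roller centroid
c=load('top');h=cv2.cvtColor(c['pixels'],cv2.COLOR_BGR2HSV)
m=cv2.inRange(h,(0,0,120),(180,60,255)); z=np.zeros_like(m); z[183:237,254:276]=m[183:237,254:276]
# exclude curbs: use only pixel inside by open
z=cv2.morphologyEx(z,cv2.MORPH_OPEN,np.ones((5,5)))
ys,xs=np.nonzero(z);P=np.array([onz(c,x,y,.040) for x,y in zip(xs,ys)]);Q=np.array([w2t(p) for p in P])
print(len(Q),Q.mean(0),Q.min(0),Q.max(0)); r=cv2.minAreaRect((Q[:,:2]*1000).astype(np.float32));print(r)
# paddle
h=cv2.cvtColor(c['pixels'],cv2.COLOR_BGR2HSV)
print('mat rect')
E
```

```text
654 [-0.05161675 -0.00184636  0.04      ] [-0.06920504 -0.05566488  0.04      ] [-0.03283226  0.05407097  0.04      ]
((-51.56342315673828, -0.7707481384277344), (109.49822235107422, 35.717132568359375), 88.65319061279297)
mat rect
```

View pics/ov_top.png

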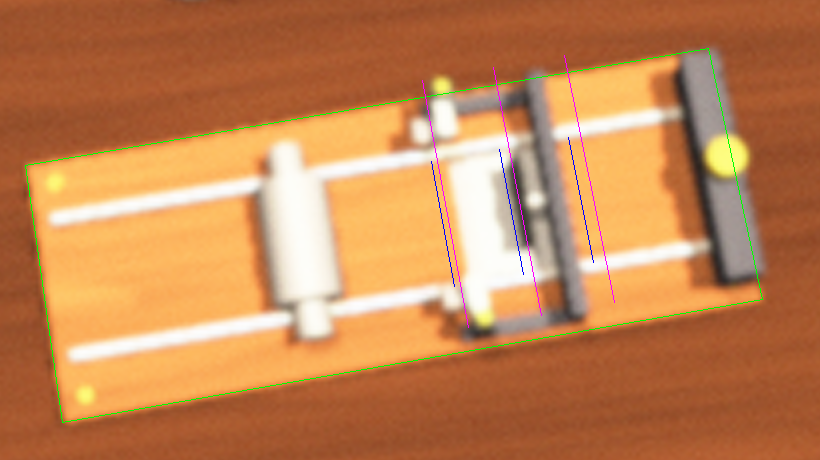

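View pics/ov_side.png

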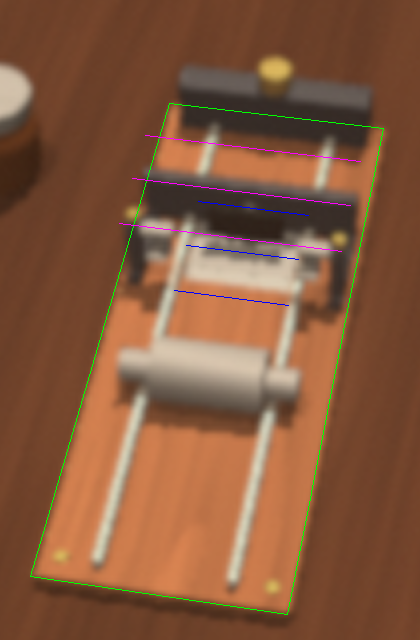

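Run:
```python
from h import *
c=load('top'); T=lambda x,y,z:print((x,y),w2t(onz(c,190+x/4-.4,150+y/4-.4,z)).round(4))
for p in[(411,130),(430,120),(442,294),(458,290),(462,275)]: T(*p,.045)
print('plate');T(450,150,.014);T(466,280,.014);print('bar');T(530,75,.068);T(572,318,.068);T(526,75,.068)
print('yel');T(442,85,.07);T(484,318,.07)
h=cv2.cvtColor(c['pixels'],cv2.COLOR_BGR2HSV)
for nm,z,lo,hi,roi in(('mat',.004,(12,90,150),(28,200,255),(230,318,88,176)),):
    m=cv2.inRange(h,lo,hi);k=np.zeros_like(m);a,b,d,e=roi;k[a:b,d:e]=m[a:b,d:e]
    k=cv2.morphologyEx(k,cv2.MORPH_OPEN,np.ones((3,3)))
    ys,xs=np.nonzero(k);P=np.array([onz(c,x,y,z)[:2] for x,y in zip(xs,ys)]);r=cv2.minAreaRect((P*1000).astype(np.float32));print(nm,len(P),r)
a=cv2.resize(c['pixels'][255:300,105:155],(800,720),interpolation=cv2.INTER_CUBIC)[:600];cv2.imwrite('pics/pt.png',a)
s=load('side');a=cv2.resize(s['pixels'][318:373,262:317],(600,600),interpolation=cv2.INTER_CUBIC);cv2.imwrite('pics/ps.png',a)
```

```text
(411, 130) [0.0202 0.0487 0.045 ]
(430, 120) [0.0317 0.0525 0.045 ]
(442, 294) [ 0.0207 -0.0459  0.045 ]
(458, 290) [ 0.0298 -0.0452  0.045 ]
(462, 275) [ 0.0335 -0.0373  0.045 ]
plate
(450, 150) [0.0417 0.0409 0.014 ]
(466, 280) [ 0.0371 -0.0352  0.014 ]
bar
(530, 75) [0.0891 0.0623 0.068 ]
(572, 318) [ 0.0861 -0.0747  0.068 ]
(526, 75) [0.087  0.0627 0.068 ]
yel
(442, 85) [0.0402 0.0646 0.07  ]
(484, 318) [ 0.0394 -0.0668  0.07  ]
mat 4678 ((466.7663879394531, 347.11346435546875), (158.042724609375, 157.19068908691406), 10.694865226745605)
```

View pics/pt.png

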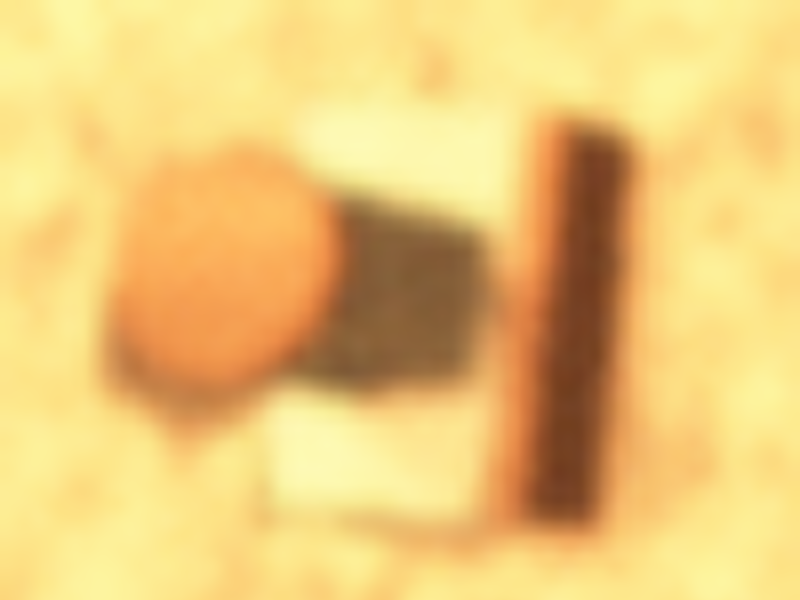

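View pics/ps.png

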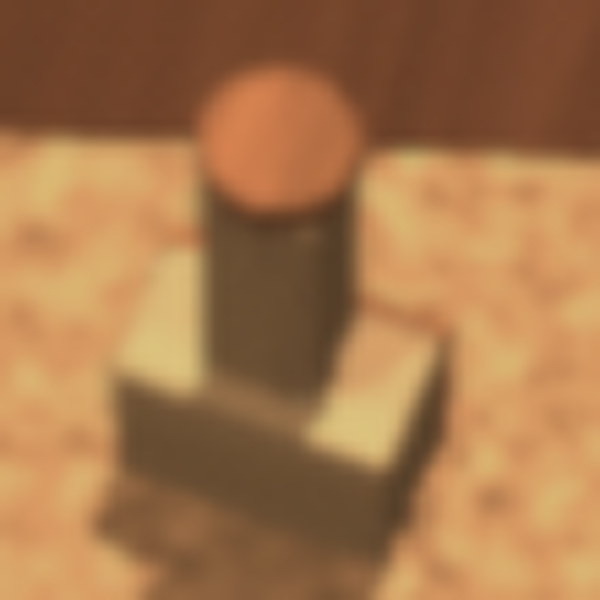

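Run:
```python
from h import *
t=load('top');s=load('side')
T=lambda x,y,z:onz(t,105+x/16-.5,255+y/16-.5,z)
S=lambda x,y,z:onz(s,262+x*55/600-.5,318+y*55/600-.5,z)
print('top foot top:');P=[T(*p,.048) for p in[(300,105),(570,115),(525,525),(270,520)]]
for p in P: print(p.round(4))
print('mean',np.mean(P,0), 'front base z.004', T(635,140,.004).round(4),T(600,525,.004).round(4))
print('disc top',T(230,265,.126))
print('side foot top'); 
for p in[(118,378),(378,470),(445,335)]: print(S(*p,.048).round(4))
print('side disc',S(280,140,.126))
for q in (S(118,378,.048)-S(378,470,.048), P[1]-P[2],S(445,335,.048)-S(378,470,.048)): print(np.linalg.norm(q),np.degrees(np.arctan2(q[1],q[0])))
# disc by ray intersection
o1,d1=ray(t,105+230/16-.5,255+265/16-.5);o2,d2=ray(s,262+280*55/600-.5,318+140*55/600-.5)
A=np.c_[d1,-d2];x=np.linalg.lstsq(A,o2-o1,rcond=None)[0];print(o1+d1*x[0],o2+d2*x[1])
print('mat z.004 side',[onz(s,(u)/1.4-.5,v/1.4-.5,.004)[:2].round(3) for u,v in[(350,463),(449,464),(447,554),(345,552)]])
```

```text
top foot top:
[0.4891 0.3506 0.048 ]
[0.4836 0.3145 0.048 ]
[0.4296 0.3233 0.048 ]
[0.4341 0.357  0.048 ]
mean [0.45911849 0.3363501  0.048     ] front base z.004 [0.4847 0.3179 0.004 ] [0.4319 0.3256 0.004 ]
disc top [0.45978495 0.33584871 0.126     ]
side foot top
[0.4865 0.3506 0.048 ]
[0.4353 0.3578 0.048 ]
[0.4293 0.3279 0.048 ]
side disc [0.45869171 0.33709988 0.126     ]
0.05162932203438626 -7.983983573394863
0.05470997615114188 -9.225470967447217
0.030519554499157907 -101.36463112100857
[0.45994272 0.33629465 0.12461161] [0.45888904 0.3362744  0.12448537]
mat z.004 side [array([0.554, 0.29 ]), array([0.404, 0.256]), array([0.378, 0.402]), array([0.522, 0.433])]
```

```bash
cat >> h.py <<'E'
def go(tcp,yaw,pose=None):
    """yaw: world angle (deg) of tool y. prints dp, angular for final"""
    o=get_obs(); p=o['eef_pos'];q=o['tool_rot'];M=R.from_quat([q[1],q[2],q[3],q[0]])
    y=np.deg2rad(yaw); Y=np.array([np.cos(y),np.sin(y),0]);Z=np.array([0,0,-1]);X=np.cross(Y,Z)
    G=R.from_matrix(np.c_[X,Y,Z])
    print('t %.2f tcp'%o['t'],p.round(4),'F',o['contact_force'].round(2),'w',round(float(o['gripper_width']),3),'q7 %.2f'%o['q'][6])
    print('dp',(M.inv().apply(np.array(tcp)-p)/.025).round(3),'ang',(np.degrees((M.inv()*G).as_rotvec())/5).round(3))
def pol(az,r,z): a=np.deg2rad(az); return [r*np.cos(a),r*np.sin(a),z]
E
python3 -c "
from h import *
go(pol(-50,.64,.26),-41)"
```

```text
t 0.10 tcp [ 0.2318 -0.6334  0.2304] F [-0.31 -0.29 -0.21] w 1.002 q7 -0.08
dp [ 8.714 -2.909 -1.179] ang [-1.90e-02 -3.00e-03 -5.78e+00]
```

Call:
jog_arm(
  dp=[
    [1.7, -0.6, -0.3],
    [3.5, -1.2, -0.6],
    [5.2, -1.7, -0.8],
    [7.0, -2.3, -1.0],
    [8.7, -2.9, -1.2],
  ],
  angular=[
    [0, 0, -1.2],
    [0, 0, -2.3],
    [0, 0, -3.5],
    [0, 0, -4.6],
    [0, 0, -5.8],
  ],
  claw=[85, 85, 85, 85, 85],
  grip_force=80,
)

```text
t: 0.6
eef_pos: [0.4127, -0.4894, 0.2612]
tool_rot: [-0.0, 0.909, 0.417, -0.0]
contact_force: [0.0, -0.1, -0.3]
gripper_width: 0.995
```

```bash
python3 -c "
from h import *
go(pol(-29,.60,.26),-11)"
```

```text
t 0.60 tcp [ 0.4127 -0.4894  0.2612] F [ 0.02 -0.1  -0.3 ] w 0.995 q7 0.01
dp [ 8.946 -1.77   0.051] ang [-5.00e-03 -4.00e-03 -5.93e+00]
```

Call:
jog_arm(
  dp=[
    [1.8, -0.4, 0],
    [3.6, -0.7, 0],
    [5.4, -1.1, 0],
    [7.2, -1.4, 0],
    [8.9, -1.8, 0],
  ],
  angular=[
    [0, 0, -1.2],
    [0, 0, -2.4],
    [0, 0, -3.6],
    [0, 0, -4.8],
    [0, 0, -5.9],
  ],
  claw=[85, 85, 85, 85, 85],
)

```text
t: 1.1
eef_pos: [0.5237, -0.2915, 0.261]
tool_rot: [-0.0, 0.772, 0.635, -0.0]
contact_force: [1.1, -0.6, -0.0]
gripper_width: 0.999
```

```bash
python3 -c "
from h import *
go(pol(-7,.585,.26),20)"
```

```text
t 1.10 tcp [ 0.5237 -0.2915  0.261 ] F [ 1.08 -0.57 -0.03] w 0.999 q7 0.10
dp [9.081 0.534 0.043] ang [-3.000e-03 -3.000e-03 -6.228e+00]
```

Call:
jog_arm(
  dp=[
    [1.8, 0.1, 0],
    [3.6, 0.2, 0],
    [5.4, 0.3, 0],
    [7.3, 0.4, 0],
    [9.1, 0.5, 0],
  ],
  angular=[
    [0, 0, -1.2],
    [0, 0, -2.5],
    [0, 0, -3.7],
    [0, 0, -5.0],
    [0, 0, -6.2],
  ],
  claw=[85, 85, 85, 85, 85],
)

```text
t: 1.6
eef_pos: [0.5801, -0.0709, 0.2611]
tool_rot: [-0.0, 0.575, 0.818, -0.0]
contact_force: [1.0, 0.9, 0.5]
gripper_width: 0.993
```

```bash
python3 -c "
from h import *
go(pol(15,.575,.26),50)"
```

```text
t 1.60 tcp [ 0.5801 -0.0709  0.2611] F [0.97 0.9  0.49] w 0.993 q7 0.20
dp [8.603 2.057 0.044] ang [-4.000e-03 -3.000e-03 -6.027e+00]
```

Call:
jog_arm(
  dp=[
    [1.7, 0.4, 0],
    [3.4, 0.8, 0],
    [5.2, 1.2, 0],
    [6.9, 1.6, 0],
    [8.6, 2.0, 0],
  ],
  angular=[
    [0, 0, -1.2],
    [0, 0, -2.4],
    [0, 0, -3.6],
    [0, 0, -4.8],
    [0, 0, -6.0],
  ],
  claw=[85, 85, 85, 85, 85],
)

```text
t: 2.1
eef_pos: [0.5545, 0.1479, 0.2611]
tool_rot: [-0.0, 0.343, 0.939, -0.0]
contact_force: [0.7, -0.3, -0.7]
gripper_width: 0.995
```

```bash
python3 -c "
from h import *
go([.4592,.3365,.20],81.3)"
```

```text
t 2.10 tcp [0.5545 0.1479 0.2611] F [ 0.73 -0.27 -0.69] w 0.995 q7 0.28
dp [7.78  3.307 2.441] ang [-6.000e-03 -2.000e-03 -6.293e+00]
```

Call:
jog_arm(
  dp=[
    [1.6, 0.7, 0.4],
    [3.1, 1.3, 0.8],
    [4.7, 2.0, 1.2],
    [6.2, 2.6, 1.8],
    [7.8, 3.3, 2.4],
  ],
  angular=[
    [0, 0, -1.3],
    [0, 0, -2.5],
    [0, 0, -3.8],
    [0, 0, -5.0],
    [0, 0, -6.3],
  ],
  claw=[85, 85, 85, 85, 85],
)

```text
t: 2.6
eef_pos: [0.4595, 0.3363, 0.2006]
tool_rot: [0.0, 0.076, 0.997, -0.0]
contact_force: [1.2, -0.1, 0.3]
gripper_width: 0.996
```

```bash
python3 -c "
from h import *
go([.4592,.3365,.065],81.3)
for n in('top','side'):
    c=cam(n); x=c['pixels'][240:320,80:200] if n=='top' else c['pixels'][270:400,220:340]; cv2.imwrite(f'pics/{n}1.png',cv2.resize(x,None,fx=4,fy=4))
"
```

```text
t 2.60 tcp [0.4595 0.3363 0.2006] F [ 1.23 -0.08  0.35] w 0.996 q7 0.34
dp [0.016 0.011 5.426] ang [-0.007  0.004 -0.001]
```

View pics/side1.png

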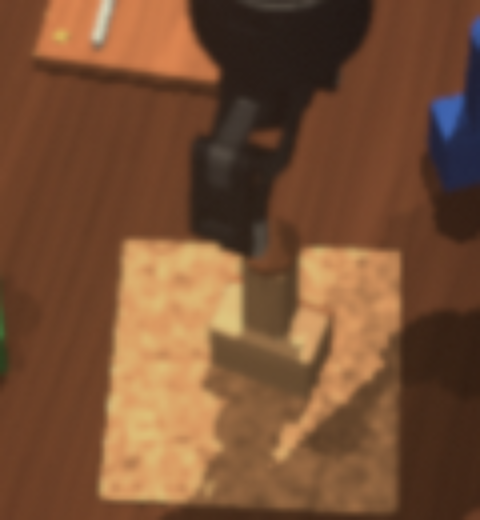

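The gripper is centred above the wooden paddle's disc, at crop (275,235). I'll lower it.

Call:
jog_arm(
  dp=[
    [0, 0, 1.2],
    [0, 0, 2.4],
    [0, 0, 3.6],
    [0, 0, 4.6],
    [0, 0, 5.4],
  ],
  angular=[
    [0, 0, 0],
    [0, 0, 0],
    [0, 0, 0],
    [0, 0, 0],
    [0, 0, 0],
  ],
  claw=[85, 85, 85, 85, 85],
)

```text
t: 3.2
eef_pos: [0.4599, 0.3344, 0.0644]
tool_rot: [-0.001, 0.078, 0.997, -0.001]
contact_force: [-0.0, -0.3, 0.5]
gripper_width: 0.993
```

Call:
jog_arm(
  dp=[
    [0, 0, 0],
    [0, 0, 0],
    [0, 0, 0],
    [0, 0, 0],
    [0, 0, 0],
  ],
  angular=[
    [0, 0, 0],
    [0, 0, 0],
    [0, 0, 0],
    [0, 0, 0],
    [0, 0, 0],
  ],
  claw=[70, 55, 40, 30, 25],
  grip_force=80,
)

```text
t: 3.7
eef_pos: [0.4607, 0.3359, 0.0672]
tool_rot: [0.001, 0.078, 0.997, 0.0]
contact_force: [0.3, -0.0, 0.3]
gripper_width: 0.295
```

Call:
jog_arm(
  dp=[
    [0, 0, 0],
    [0, 0, 0],
    [0, 0, 0],
    [0, 0, 0],
    [0, 0, 0],
  ],
  angular=[
    [0, 0, 0],
    [0, 0, 0],
    [0, 0, 0],
    [0, 0, 0],
    [0, 0, 0],
  ],
  claw=[15, 10, 10, 10, 10],
  grip_force=80,
)

```text
t: 4.2
eef_pos: [0.4608, 0.3363, 0.0673]
tool_rot: [0.001, 0.078, 0.997, 0.001]
contact_force: [0.9, -0.5, 7.0]
gripper_width: 0.267
```

```bash
python3 -c "
from h import *
go([.4592,.3365,.125],81.3)
for n in('top','side'):
    c=cam(n); x=c['pixels'][240:320,80:200] if n=='top' else c['pixels'][270:400,220:340]; cv2.imwrite(f'pics/{n}2.png',cv2.resize(x,None,fx=4,fy=4))
"
```

```text
t 4.20 tcp [0.4608 0.3363 0.0673] F [ 0.88 -0.51  7.03] w 0.267 q7 0.20
dp [ 6.200e-02  2.000e-03 -2.306e+00] ang [ 0.014  0.017 -0.041]
```

View pics/side2.png

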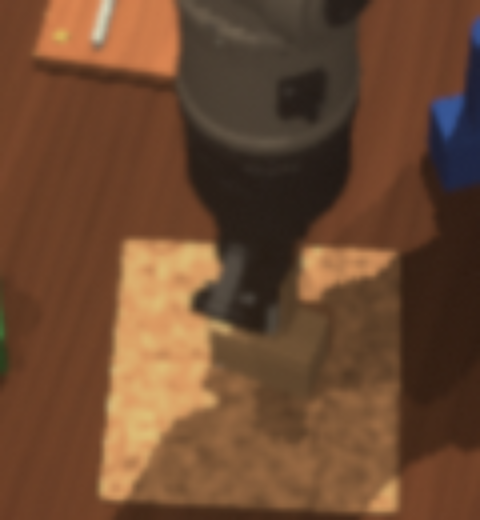

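Call:
jog_arm(
  dp=[
    [0, 0, -0.4],
    [0, 0, -1.2],
    [0, 0, -2.0],
    [0, 0, -2.8],
    [0, 0, -3.6],
  ],
  angular=[
    [0, 0, 0],
    [0, 0, 0],
    [0, 0, 0],
    [0, 0, 0],
    [0, 0, 0],
  ],
  claw=[10, 10, 10, 10, 10],
)

```text
t: 4.8
eef_pos: [0.4598, 0.3352, 0.1572]
tool_rot: [-0.0, 0.078, 0.997, -0.0]
contact_force: [0.1, -0.5, -1.0]
gripper_width: 0.272
```

```bash
python3 -c "
from h import *
go(t2w([-.125,.0015,.15]),93.56)
c=cam('side');x=c['pixels'][220:400,200:360];cv2.imwrite('pics/side3.png',cv2.resize(x,None,fx=3,fy=3))
"
```

```text
t 4.80 tcp [0.4598 0.3352 0.1572] F [ 0.13 -0.47 -1.01] w 0.272 q7 0.29
dp [-5.651 -8.252  0.292] ang [-0.008 -0.007 -2.49 ]
```

View pics/side3.png

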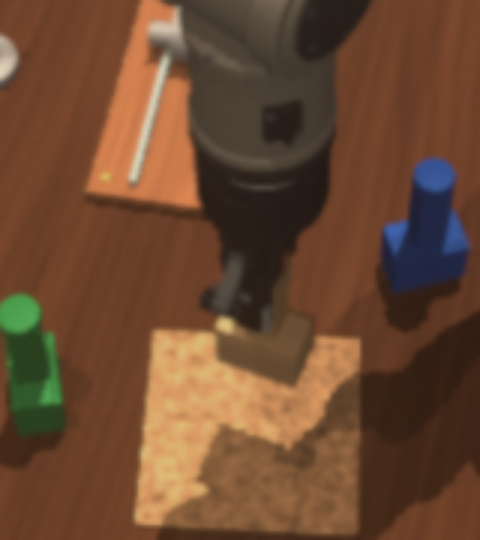

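Call:
jog_arm(
  dp=[
    [-0.8, -1.2, 0],
    [-1.8, -2.6, 0],
    [-2.8, -4.0, 0],
    [-3.8, -5.5, 0],
    [-4.7, -6.9, 0.1],
  ],
  angular=[
    [0, 0, -0.4],
    [0, 0, -0.8],
    [0, 0, -1.3],
    [0, 0, -1.8],
    [0, 0, -2.2],
  ],
  claw=[10, 10, 10, 10, 10],
)

```text
t: 5.35
eef_pos: [0.5502, 0.1447, 0.1538]
tool_rot: [0.0, -0.019, 1.0, -0.0]
contact_force: [0.8, 0.0, -1.3]
gripper_width: 0.272
```

```bash
python3 -c "
from h import *
go(t2w([-.125,.0015,.105]),93.56)
"
```

```text
t 5.35 tcp [0.5502 0.1447 0.1538] F [ 0.79  0.01 -1.26] w 0.272 q7 0.84
dp [-0.637 -1.43   1.952] ang [-0.006  0.001 -0.279]
```

Call:
jog_arm(
  dp=[
    [-0.2, -0.4, 0.3],
    [-0.4, -0.8, 0.7],
    [-0.6, -1.2, 1.2],
    [-0.6, -1.4, 1.7],
    [-0.64, -1.43, 1.95],
  ],
  angular=[
    [0, 0, -0.1],
    [0, 0, -0.2],
    [0, 0, -0.28],
    [0, 0, -0.28],
    [0, 0, -0.28],
  ],
  claw=[10, 10, 10, 10, 10],
)

```text
t: 5.85
eef_pos: [0.5655, 0.1117, 0.103]
tool_rot: [-0.001, -0.031, 1.0, -0.0]
contact_force: [-0.3, 0.3, -2.3]
gripper_width: 0.27
```

```bash
python3 -c "
from h import *
go(t2w([-.125,.0015,.082]),93.56)
c=cam('side');x=c['pixels'][140:300,220:330];cv2.imwrite('pics/side4.png',cv2.resize(x,None,fx=3.7,fy=3.7,interpolation=cv2.INTER_CUBIC))
c=cam('top');x=c['pixels'][145:265,180:395];cv2.imwrite('pics/top4.png',cv2.resize(x,None,fx=3.7,fy=3.7,interpolation=cv2.INTER_CUBIC))
"
```

```text
t 5.85 tcp [0.5655 0.1117 0.103 ] F [-0.28  0.3  -2.3 ] w 0.27 q7 0.88
dp [-0.073 -0.091  0.842] ang [-0.004 -0.033 -0.006]
```

View pics/side4.png

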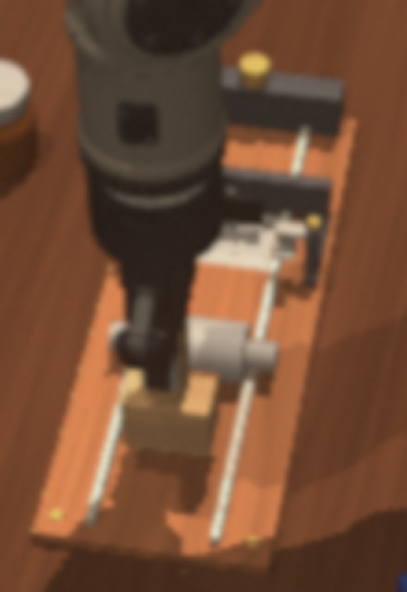

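View pics/top4.png

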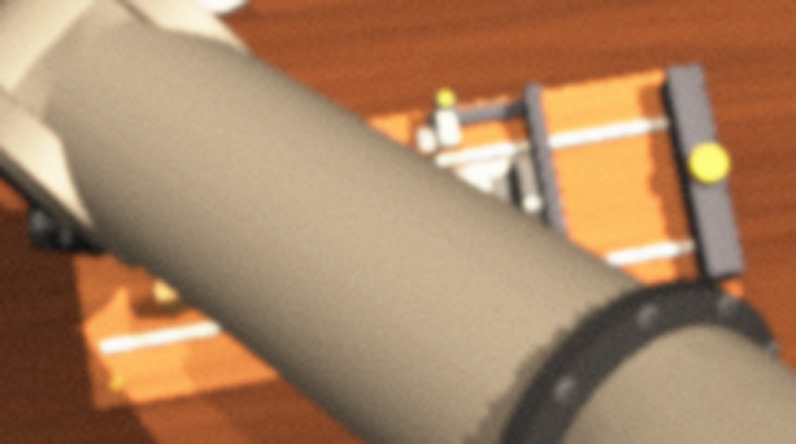

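```bash
python3 -c "
from h import *
c=load('side');o=get_obs();tp=w2t(o['eef_pos']);print(tp)
b=o['eef_pos'][2]-.0633
P=[t2w([tp[0]-.017,tp[1]-.0016+y,b+z]) for y in(-.028,.028) for z in(0,.044)]
print(((proj(c,P)-[220,140]+.5)*3.7).round(0))
"
```

```text
[-1.28105182e-01 -3.27031405e-05  1.03703029e-01]
[[209. 459.]
 [207. 416.]
 [120. 447.]
 [117. 404.]]
```

Call:
jog_arm(
  dp=[
    [-0.05, 0, 0.2],
    [-0.07, 0, 0.4],
    [-0.07, 0, 0.6],
    [-0.07, 0, 0.8],
    [-0.07, 0, 0.84],
  ],
  angular=[
    [0, 0, 0],
    [0, 0, 0],
    [0, 0, 0],
    [0, 0, 0],
    [0, 0, 0],
  ],
  claw=[10, 10, 10, 10, 10],
)

```text
t: 6.45
eef_pos: [0.5682, 0.1119, 0.0834]
tool_rot: [-0.0, -0.031, 1.0, -0.0]
contact_force: [0.1, 0.1, -1.9]
gripper_width: 0.271
```

```bash
python3 -c "
from h import *
go(t2w([-.096,.0015,.082]),93.56);o=get_obs();print(w2t(o['eef_pos']))
c=cam('side');x=c['pixels'][140:300,220:330];cv2.imwrite('pics/side5.png',cv2.resize(x,None,fx=3.7,fy=3.7,interpolation=cv2.INTER_CUBIC))
"
```

```text
t 6.45 tcp [0.5682 0.1119 0.0834] F [ 0.09  0.15 -1.94] w 0.271 q7 0.86
dp [ 0.035 -1.25   0.055] ang [-0.003 -0.011 -0.011]
[-0.12725528  0.00240951  0.08337455]
```

View pics/side5.png

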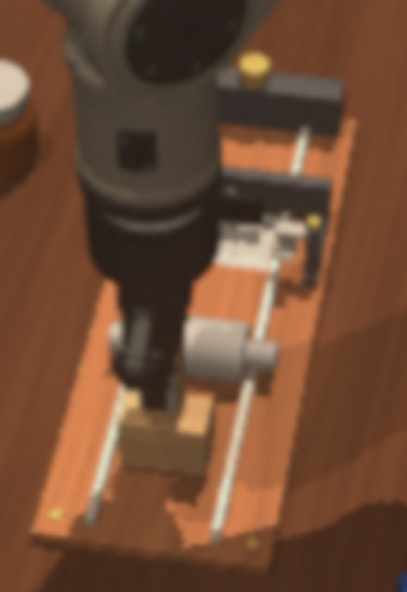

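Call:
jog_arm(
  dp=[
    [0, -0.2, 0.02],
    [0, -0.45, 0.05],
    [0, -0.7, 0.05],
    [0, -0.95, 0.05],
    [0, -1.1, 0.05],
  ],
  angular=[
    [0, 0, 0],
    [0, 0, 0],
    [0, 0, 0],
    [0, 0, 0],
    [0, 0, 0],
  ],
  claw=[10, 10, 10, 10, 10],
)

```text
t: 7.0
eef_pos: [0.5704, 0.0833, 0.0828]
tool_rot: [0.0, -0.03, 1.0, -0.0]
contact_force: [0.4, 0.4, -1.7]
gripper_width: 0.27
```

Call:
jog_arm(
  dp=[
    [0, -0.08, 0],
    [0, -0.16, 0],
    [0, -0.24, 0],
    [0, -0.32, 0],
    [0, -0.4, 0],
  ],
  angular=[
    [0, 0, 0],
    [0, 0, 0],
    [0, 0, 0],
    [0, 0, 0],
    [0, 0, 0],
  ],
  claw=[10, 10, 10, 10, 10],
)

```text
t: 7.5
eef_pos: [0.5709, 0.0746, 0.0828]
tool_rot: [0.0, -0.031, 1.0, 0.0]
contact_force: [-0.2, 0.4, -1.7]
gripper_width: 0.274
```

```bash
python3 -c "
from h import *
go(t2w([-.05,.0015,.082]),93.56);o=get_obs();print(w2t(o['eef_pos']))
c=cam('side');x=c['pixels'][140:300,220:330];cv2.imwrite('pics/side6.png',cv2.resize(x,None,fx=3.7,fy=3.7,interpolation=cv2.INTER_CUBIC))
"
```

```text
t 7.50 tcp [0.5709 0.0746 0.0828] F [-0.15  0.36 -1.69] w 0.274 q7 0.92
dp [ 0.05  -1.595  0.032] ang [ 0.     0.    -0.009]
[-0.0898855   0.00278129  0.08280484]
```

View pics/side6.png

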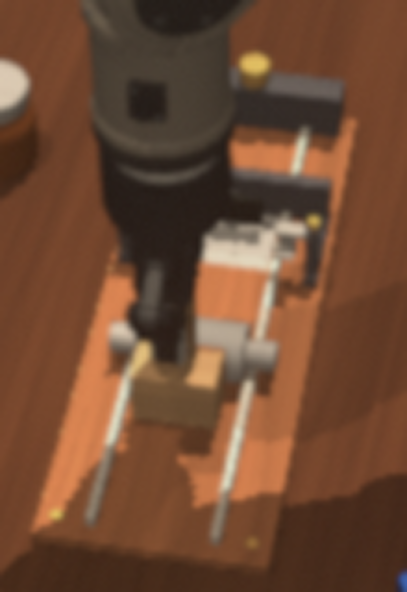

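Call:
jog_arm(
  dp=[
    [0.02, -0.05, 0],
    [0.04, -0.1, 0],
    [0.05, -0.15, 0],
    [0.05, -0.2, 0],
    [0.05, -0.25, 0],
  ],
  angular=[
    [0, 0, 0],
    [0, 0, 0],
    [0, 0, 0],
    [0, 0, 0],
    [0, 0, 0],
  ],
  claw=[10, 10, 10, 10, 10],
)

```text
t: 8.05
eef_pos: [0.57, 0.0682, 0.0828]
tool_rot: [0.0, -0.031, 1.0, 0.0]
contact_force: [-0.0, 0.7, -2.0]
gripper_width: 0.271
```

Call:
jog_arm(
  dp=[
    [0, -0.08, 0],
    [0, -0.16, 0],
    [0, -0.24, 0],
    [0, -0.32, 0],
    [0, -0.4, 0],
  ],
  angular=[
    [0, 0, 0],
    [0, 0, 0],
    [0, 0, 0],
    [0, 0, 0],
    [0, 0, 0],
  ],
  claw=[10, 10, 10, 10, 10],
)

```text
t: 8.55
eef_pos: [0.5707, 0.058, 0.0828]
tool_rot: [0.0, -0.03, 1.0, -0.0]
contact_force: [-0.0, -1.0, -1.6]
gripper_width: 0.272
```

Call:
jog_arm(
  dp=[
    [0, -0.1, 0],
    [0, -0.2, 0],
    [0, -0.3, 0],
    [0, -0.4, 0],
    [0, -0.5, 0],
  ],
  angular=[
    [0, 0, 0],
    [0, 0, 0],
    [0, 0, 0],
    [0, 0, 0],
    [0, 0, 0],
  ],
  claw=[10, 10, 10, 10, 10],
)

```text
t: 9.05
eef_pos: [0.5714, 0.0455, 0.0828]
tool_rot: [0.0, -0.031, 1.0, -0.0]
contact_force: [0.9, 0.7, -1.3]
gripper_width: 0.273
```

```bash
python3 -c "
from h import *
go(t2w([-.05,.0015,.082]),93.56);o=get_obs();print(w2t(o['eef_pos']))
c=cam('side');x=c['pixels'][140:300,220:330];cv2.imwrite('pics/side7.png',cv2.resize(x,None,fx=3.7,fy=3.7,interpolation=cv2.INTER_CUBIC))
"
```

```text
t 9.05 tcp [0.5714 0.0455 0.0828] F [ 0.87  0.73 -1.28] w 0.273 q7 0.97
dp [ 0.    -0.435  0.033] ang [-0.001  0.    -0.013]
[-0.06086446  0.00151668  0.08282293]
```

View pics/side7.png

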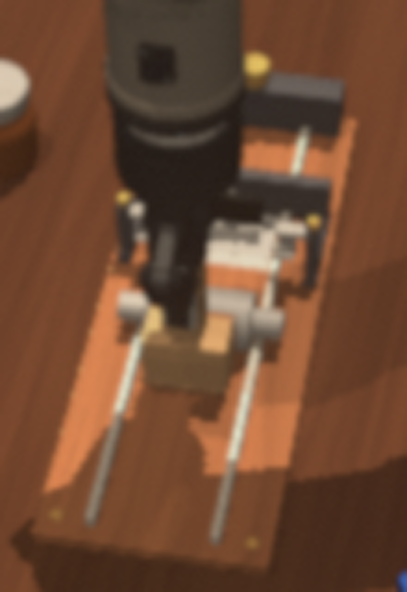

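Call:
jog_arm(
  dp=[
    [0, -0.1, 0],
    [0, -0.2, 0],
    [0, -0.3, 0],
    [0, -0.4, 0],
    [0, -0.5, 0],
  ],
  angular=[
    [0, 0, 0],
    [0, 0, 0],
    [0, 0, 0],
    [0, 0, 0],
    [0, 0, 0],
  ],
  claw=[10, 10, 10, 10, 10],
)

```text
t: 9.6
eef_pos: [0.5722, 0.033, 0.0828]
tool_rot: [0.0, -0.03, 1.0, -0.0]
contact_force: [0.4, 0.6, -1.1]
gripper_width: 0.274
```

Call:
jog_arm(
  dp=[
    [0, -0.08, 0],
    [0, -0.16, 0],
    [0, -0.24, 0],
    [0, -0.32, 0],
    [0, -0.4, 0],
  ],
  angular=[
    [0, 0, 0],
    [0, 0, 0],
    [0, 0, 0],
    [0, 0, 0],
    [0, 0, 0],
  ],
  claw=[10, 10, 10, 10, 10],
)

```text
t: 10.1
eef_pos: [0.5728, 0.0232, 0.0828]
tool_rot: [0.0, -0.031, 1.0, 0.0]
contact_force: [-0.7, -0.2, -1.0]
gripper_width: 0.273
```

```bash
python3 -c "
from h import *
go(t2w([-.0,.0015,.082]),93.56);o=get_obs();print(w2t(o['eef_pos']))
c=cam('side');x=c['pixels'][170:260,230:320];cv2.imwrite('pics/side8.png',cv2.resize(x,None,fx=6,fy=6,interpolation=cv2.INTER_CUBIC))
"
```

```text
t 10.10 tcp [0.5728 0.0232 0.0828] F [-0.69 -0.24 -1.01] w 0.273 q7 1.01
dp [-0.002 -1.539  0.032] ang [ 0.     0.    -0.012]
[-0.03848124  0.00147917  0.0828039 ]
```

View pics/side8.png

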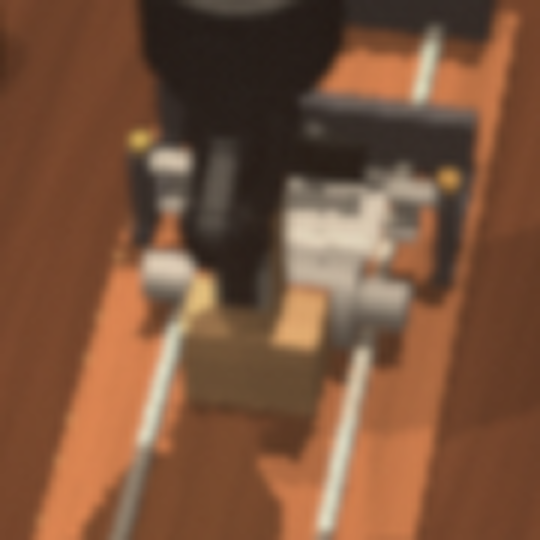

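Call:
jog_arm(
  dp=[
    [0, -0.06, 0],
    [0, -0.12, 0],
    [0, -0.18, 0],
    [0, -0.24, 0],
    [0, -0.3, 0],
  ],
  angular=[
    [0, 0, 0],
    [0, 0, 0],
    [0, 0, 0],
    [0, 0, 0],
    [0, 0, 0],
  ],
  claw=[10, 10, 10, 10, 10],
)

```text
t: 10.65
eef_pos: [0.5733, 0.0157, 0.0828]
tool_rot: [0.0, -0.031, 1.0, -0.0]
contact_force: [-0.9, 1.0, -1.1]
gripper_width: 0.269
```

Call:
jog_arm(
  dp=[
    [0, -0.04, 0],
    [0, -0.08, 0],
    [0, -0.12, 0],
    [0, -0.16, 0],
    [0, -0.2, 0],
  ],
  angular=[
    [0, 0, 0],
    [0, 0, 0],
    [0, 0, 0],
    [0, 0, 0],
    [0, 0, 0],
  ],
  claw=[10, 10, 10, 10, 10],
)

```text
t: 11.15
eef_pos: [0.5735, 0.0108, 0.0828]
tool_rot: [0.0, -0.031, 1.0, 0.0]
contact_force: [-0.1, 0.0, -2.0]
gripper_width: 0.27
```

Call:
jog_arm(
  dp=[
    [0, -0.04, 0],
    [0, -0.08, 0],
    [0, -0.12, 0],
    [0, -0.16, 0],
    [0, -0.2, 0],
  ],
  angular=[
    [0, 0, 0],
    [0, 0, 0],
    [0, 0, 0],
    [0, 0, 0],
    [0, 0, 0],
  ],
  claw=[10, 10, 10, 10, 10],
)

```text
t: 11.65
eef_pos: [0.5739, 0.0058, 0.0828]
tool_rot: [-0.0, -0.03, 1.0, -0.0]
contact_force: [0.3, 0.9, -1.2]
gripper_width: 0.271
```

```bash
python3 -c "
from h import *
go(t2w([-.0,.0015,.082]),93.56);o=get_obs();print(w2t(o['eef_pos']))
c=cam('side');x=c['pixels'][170:260,230:320];cv2.imwrite('pics/side9.png',cv2.resize(x,None,fx=6,fy=6,interpolation=cv2.INTER_CUBIC))
"
```

```text
t 11.65 tcp [0.5739 0.0058 0.0828] F [ 0.34  0.95 -1.16] w 0.271 q7 1.04
dp [-0.002 -0.841  0.032] ang [-0.    -0.    -0.013]
[-0.02101781  0.0014672   0.08280168]
```

View pics/side9.png

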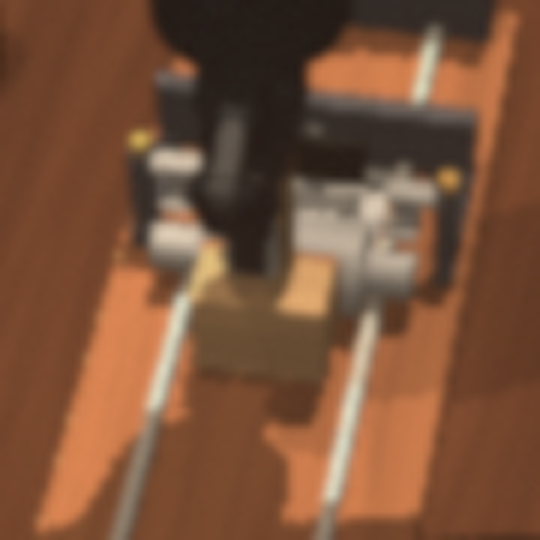

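Call:
jog_arm(
  dp=[
    [0, -0.03, 0],
    [0, -0.06, 0],
    [0, -0.09, 0],
    [0, -0.12, 0],
    [0, -0.16, 0],
  ],
  angular=[
    [0, 0, 0],
    [0, 0, 0],
    [0, 0, 0],
    [0, 0, 0],
    [0, 0, 0],
  ],
  claw=[10, 10, 10, 10, 10],
)

```text
t: 12.2
eef_pos: [0.5741, 0.0019, 0.0828]
tool_rot: [-0.0, -0.031, 1.0, 0.0]
contact_force: [0.4, -0.8, -1.5]
gripper_width: 0.273
```

Call:
jog_arm(
  dp=[
    [0, -0.03, 0],
    [0, -0.06, 0],
    [0, -0.09, 0],
    [0, -0.12, 0],
    [0, -0.16, 0],
  ],
  angular=[
    [0, 0, 0],
    [0, 0, 0],
    [0, 0, 0],
    [0, 0, 0],
    [0, 0, 0],
  ],
  claw=[10, 10, 10, 10, 10],
)

```text
t: 12.7
eef_pos: [0.5743, -0.0021, 0.0828]
tool_rot: [0.0, -0.031, 1.0, 0.0]
contact_force: [-0.5, 0.0, -2.0]
gripper_width: 0.272
```

Call:
jog_arm(
  dp=[
    [0, -0.03, 0],
    [0, -0.06, 0],
    [0, -0.09, 0],
    [0, -0.12, 0],
    [0, -0.16, 0],
  ],
  angular=[
    [0, 0, 0],
    [0, 0, 0],
    [0, 0, 0],
    [0, 0, 0],
    [0, 0, 0],
  ],
  claw=[10, 10, 10, 10, 10],
)

```text
t: 13.2
eef_pos: [0.5746, -0.0056, 0.0829]
tool_rot: [0.0, -0.031, 1.0, 0.0]
contact_force: [-0.2, 2.4, -0.3]
gripper_width: 0.273
```

```bash
python3 -c "
from h import *
go(t2w([-.0,.0015,.082]),93.56);o=get_obs();print(w2t(o['eef_pos']))
c=cam('side');x=c['pixels'][170:260,230:320];cv2.imwrite('pics/side10.png',cv2.resize(x,None,fx=6,fy=6,interpolation=cv2.INTER_CUBIC))
"
```

```text
t 13.20 tcp [ 0.5746 -0.0056  0.0829] F [-0.18  2.41 -0.35] w 0.273 q7 1.07
dp [ 0.    -0.384  0.035] ang [ 0.009  0.002 -0.01 ]
[-0.00961102  0.00151233  0.08288451]
```

View pics/side10.png

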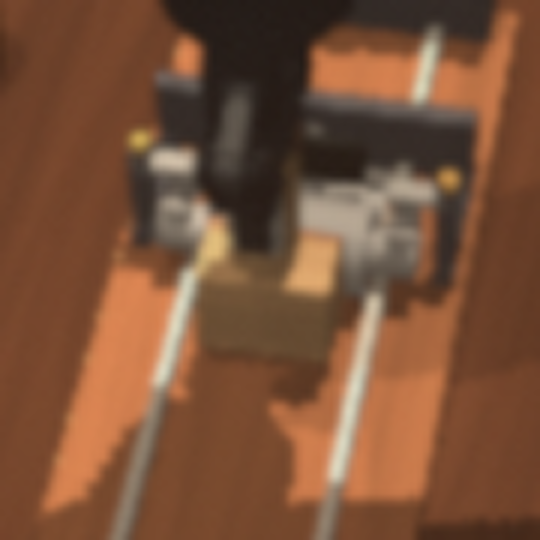

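Call:
jog_arm(
  dp=[
    [0, -0.03, 0],
    [0, -0.06, 0],
    [0, -0.09, 0],
    [0, -0.12, 0],
    [0, -0.12, 0],
  ],
  angular=[
    [0, 0, 0],
    [0, 0, 0],
    [0, 0, 0],
    [0, 0, 0],
    [0, 0, 0],
  ],
  claw=[10, 10, 10, 10, 10],
)

```text
t: 13.75
eef_pos: [0.575, -0.0089, 0.0829]
tool_rot: [0.0, -0.031, 1.0, 0.0]
contact_force: [-0.8, 3.6, -1.1]
gripper_width: 0.275
```

Call:
jog_arm(
  dp=[
    [0, -0.03, 0],
    [0, -0.06, 0],
    [0, -0.09, 0],
    [0, -0.12, 0],
    [0, -0.12, 0],
  ],
  angular=[
    [0, 0, 0],
    [0, 0, 0],
    [0, 0, 0],
    [0, 0, 0],
    [0, 0, 0],
  ],
  claw=[10, 10, 10, 10, 10],
)

```text
t: 14.25
eef_pos: [0.575, -0.0118, 0.0829]
tool_rot: [0.0, -0.031, 1.0, 0.0]
contact_force: [-0.8, 5.3, 0.7]
gripper_width: 0.272
```

```bash
python3 -c "
from h import *
go(t2w([-.0,.0015,.082]),93.56);o=get_obs();print(w2t(o['eef_pos']))
c=cam('side');x=c['pixels'][170:260,230:320];cv2.imwrite('pics/side11.png',cv2.resize(x,None,fx=6,fy=6,interpolation=cv2.INTER_CUBIC))
"
```

```text
t 14.25 tcp [ 0.575  -0.0118  0.0829] F [-0.85  5.27  0.66] w 0.272 q7 1.08
dp [ 0.001 -0.136  0.035] ang [ 0.006  0.003 -0.012]
[-0.00340426  0.00153268  0.0828731 ]
```

View pics/side11.png

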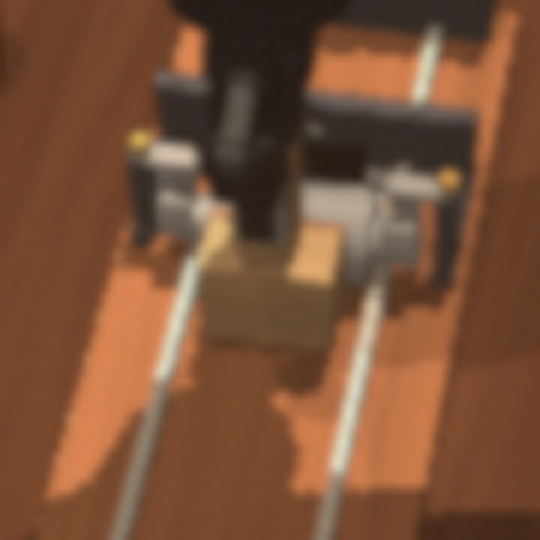

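Call:
jog_arm(
  dp=[
    [0, -0.03, 0],
    [0, -0.06, 0],
    [0, -0.08, 0],
    [0, -0.1, 0],
    [0, -0.1, 0],
  ],
  angular=[
    [0, 0, 0],
    [0, 0, 0],
    [0, 0, 0],
    [0, 0, 0],
    [0, 0, 0],
  ],
  claw=[10, 10, 10, 10, 10],
)

```text
t: 14.8
eef_pos: [0.5751, -0.0131, 0.083]
tool_rot: [0.0, -0.031, 1.0, 0.001]
contact_force: [-0.8, 6.9, 0.7]
gripper_width: 0.269
```

Call:
jog_arm(
  dp=[
    [0, -0.02, 0],
    [0, -0.04, 0],
    [0, -0.06, 0],
    [0, -0.08, 0],
    [0, -0.08, 0],
  ],
  angular=[
    [0, 0, 0],
    [0, 0, 0],
    [0, 0, 0],
    [0, 0, 0],
    [0, 0, 0],
  ],
  claw=[10, 10, 10, 10, 10],
)

```text
t: 15.3
eef_pos: [0.5753, -0.0164, 0.0828]
tool_rot: [0.0, -0.031, 1.0, 0.0]
contact_force: [0.3, 4.9, 0.6]
gripper_width: 0.27
```

Call:
jog_arm(
  dp=[
    [0, -0.02, 0],
    [0, -0.04, 0],
    [0, -0.06, 0],
    [0, -0.08, 0],
    [0, -0.08, 0],
  ],
  angular=[
    [0, 0, 0],
    [0, 0, 0],
    [0, 0, 0],
    [0, 0, 0],
    [0, 0, 0],
  ],
  claw=[10, 10, 10, 10, 10],
)

```text
t: 15.8
eef_pos: [0.5753, -0.0178, 0.0829]
tool_rot: [0.0, -0.031, 1.0, 0.001]
contact_force: [-0.8, 5.7, 0.5]
gripper_width: 0.269
```

Call:
jog_arm(
  dp=[
    [0, -0.02, 0],
    [0, -0.04, 0],
    [0, -0.06, 0],
    [0, -0.08, 0],
    [0, -0.08, 0],
  ],
  angular=[
    [0, 0, 0],
    [0, 0, 0],
    [0, 0, 0],
    [0, 0, 0],
    [0, 0, 0],
  ],
  claw=[10, 10, 10, 10, 10],
)

```text
t: 16.3
eef_pos: [0.5755, -0.0199, 0.0829]
tool_rot: [0.0, -0.031, 1.0, 0.0]
contact_force: [-0.9, 6.5, 0.7]
gripper_width: 0.272
```

```bash
python3 -c "
from h import *
go(t2w([.01,.0015,.082]),93.56);o=get_obs();print(w2t(o['eef_pos']))
c=cam('side');x=c['pixels'][170:260,230:320];cv2.imwrite('pics/side12.png',cv2.resize(x,None,fx=6,fy=6,interpolation=cv2.INTER_CUBIC))
"
```

```text
t 16.30 tcp [ 0.5755 -0.0199  0.0829] F [-0.88  6.49  0.67] w 0.272 q7 1.09
dp [ 0.002 -0.212  0.037] ang [ 0.011  0.004 -0.008]
[0.00470341 0.00154839 0.08293905]
```

View pics/side12.png

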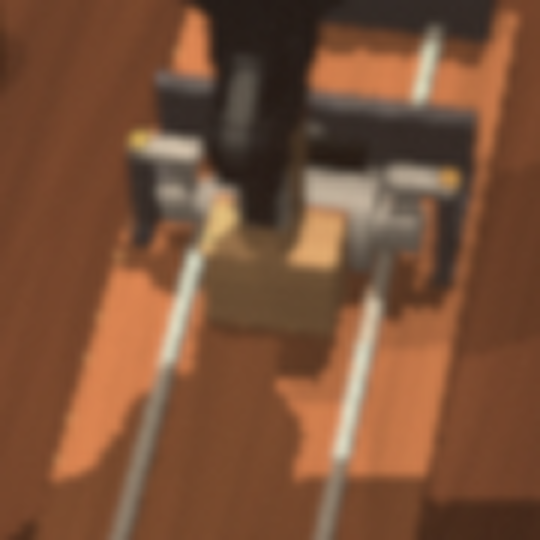

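Call:
jog_arm(
  dp=[
    [0, -0.02, 0],
    [0, -0.04, 0],
    [0, -0.06, 0],
    [0, -0.08, 0],
    [0, -0.08, 0],
  ],
  angular=[
    [0, 0, 0],
    [0, 0, 0],
    [0, 0, 0],
    [0, 0, 0],
    [0, 0, 0],
  ],
  claw=[10, 10, 10, 10, 10],
)

```text
t: 16.85
eef_pos: [0.5757, -0.0222, 0.0829]
tool_rot: [0.0, -0.031, 1.0, 0.0]
contact_force: [-0.5, 4.5, 0.3]
gripper_width: 0.27
```

Call:
jog_arm(
  dp=[
    [0, -0.02, 0],
    [0, -0.04, 0],
    [0, -0.06, 0],
    [0, -0.06, 0],
    [0, -0.06, 0],
  ],
  angular=[
    [0, 0, 0],
    [0, 0, 0],
    [0, 0, 0],
    [0, 0, 0],
    [0, 0, 0],
  ],
  claw=[10, 10, 10, 10, 10],
)

```text
t: 17.35
eef_pos: [0.5757, -0.0238, 0.0829]
tool_rot: [0.0, -0.031, 1.0, 0.0]
contact_force: [0.2, 4.1, 0.1]
gripper_width: 0.27
```

```bash
python3 -c "
from h import *
go(t2w([.01,.0015,.082]),93.56);o=get_obs();print(w2t(o['eef_pos']))
c=cam('side');x=c['pixels'][170:260,230:320];cv2.imwrite('pics/side13.png',cv2.resize(x,None,fx=6,fy=6,interpolation=cv2.INTER_CUBIC))
"
```

```text
t 17.35 tcp [ 0.5757 -0.0238  0.0829] F [0.17 4.1  0.11] w 0.27 q7 1.10
dp [-0.001 -0.057  0.034] ang [ 0.005  0.002 -0.011]
[0.00857132 0.00148211 0.08285695]
```

View pics/side13.png

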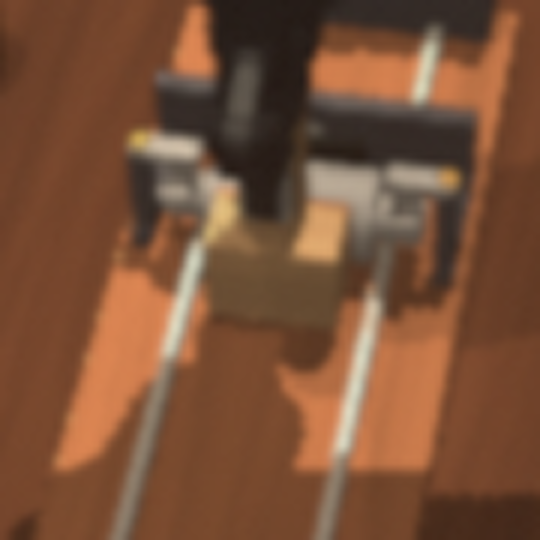

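Call:
jog_arm(
  dp=[
    [0, -0.02, 0],
    [0, -0.04, 0],
    [0, -0.06, 0],
    [0, -0.06, 0],
    [0, -0.06, 0],
  ],
  angular=[
    [0, 0, 0],
    [0, 0, 0],
    [0, 0, 0],
    [0, 0, 0],
    [0, 0, 0],
  ],
  claw=[10, 10, 10, 10, 10],
)

```text
t: 17.9
eef_pos: [0.5754, -0.0274, 0.0824]
tool_rot: [-0.001, -0.03, 1.0, -0.001]
contact_force: [0.8, -0.0, -1.7]
gripper_width: 0.271
```

Call:
jog_arm(
  dp=[
    [0, -0.02, 0],
    [0, -0.04, 0],
    [0, -0.06, 0],
    [0, -0.06, 0],
    [0, -0.06, 0],
  ],
  angular=[
    [0, 0, 0],
    [0, 0, 0],
    [0, 0, 0],
    [0, 0, 0],
    [0, 0, 0],
  ],
  claw=[10, 10, 10, 10, 10],
)

```text
t: 18.4
eef_pos: [0.5759, -0.0271, 0.0828]
tool_rot: [0.0, -0.031, 1.0, -0.0]
contact_force: [-0.2, 0.8, -3.1]
gripper_width: 0.273
```

Call:
jog_arm(
  dp=[
    [0, -0.02, 0],
    [0, -0.04, 0],
    [0, -0.06, 0],
    [0, -0.06, 0],
    [0, -0.06, 0],
  ],
  angular=[
    [0, 0, 0],
    [0, 0, 0],
    [0, 0, 0],
    [0, 0, 0],
    [0, 0, 0],
  ],
  claw=[10, 10, 10, 10, 10],
)

```text
t: 18.9
eef_pos: [0.5759, -0.0286, 0.0828]
tool_rot: [-0.0, -0.03, 1.0, -0.0]
contact_force: [0.8, -0.2, -2.3]
gripper_width: 0.27
```

```bash
python3 -c "
from h import *
go(t2w([.01,.0015,.082]),93.56);o=get_obs();print(w2t(o['eef_pos']))
c=cam('side');x=c['pixels'][170:260,230:320];cv2.imwrite('pics/side14.png',cv2.resize(x,None,fx=6,fy=6,interpolation=cv2.INTER_CUBIC))
"
```

```text
t 18.90 tcp [ 0.5759 -0.0286  0.0828] F [ 0.82 -0.16 -2.26] w 0.27 q7 1.11
dp [-0.004  0.138  0.031] ang [-0.    -0.001 -0.013]
[0.01344095 0.00140601 0.08277382]
```

View pics/side14.png

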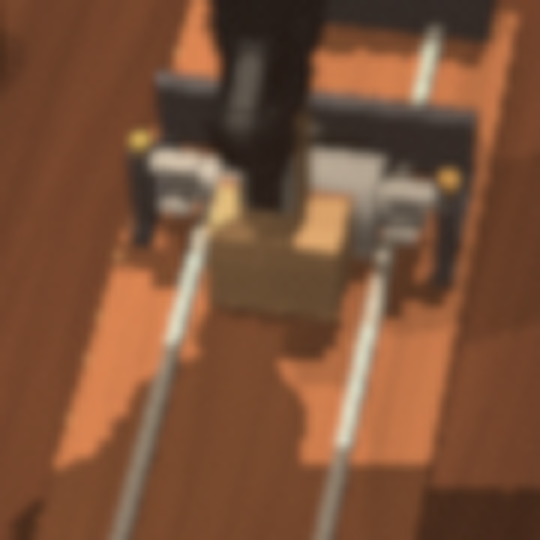

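The force fell from 4 N to 0, and both keepers look dropped, at crop (185,180) and (405,205). I'll back off a little and look.

Call:
jog_arm(
  dp=[
    [0, 0.1, 0],
    [0, 0.4, 0],
    [0, 0.8, 0],
    [0, 1.3, 0],
    [0, 1.8, 0],
  ],
  angular=[
    [0, 0, 0],
    [0, 0, 0],
    [0, 0, 0],
    [0, 0, 0],
    [0, 0, 0],
  ],
  claw=[10, 10, 10, 10, 10],
)

```text
t: 19.45
eef_pos: [0.5731, 0.0181, 0.0829]
tool_rot: [0.0, -0.031, 1.0, 0.0]
contact_force: [0.5, 0.7, -1.6]
gripper_width: 0.272
```

```bash
python3 -c "
from h import *
go(t2w([-.12,.0015,.15]),93.56)
c=cam('side');x=c['pixels'][170:260,230:320];cv2.imwrite('pics/side15.png',cv2.resize(x,None,fx=6,fy=6,interpolation=cv2.INTER_CUBIC))
"
```

```text
t 19.45 tcp [0.5731 0.0181 0.0829] F [ 0.51  0.67 -1.58] w 0.272 q7 1.02
dp [-2.000e-03  3.467e+00 -2.682e+00] ang [ 0.005  0.002 -0.003]
```

View pics/side15.png

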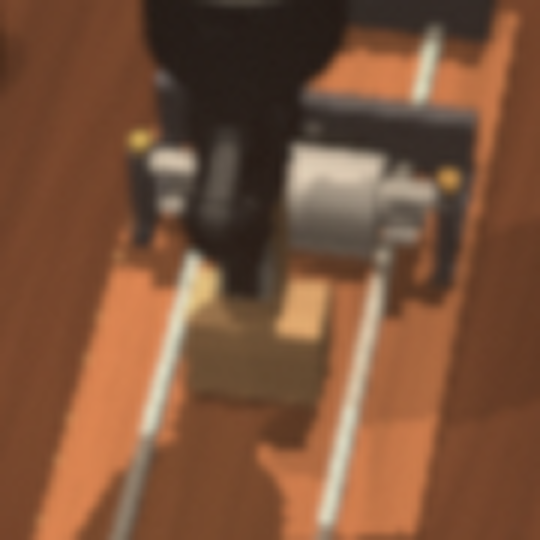

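Call:
jog_arm(
  dp=[
    [0, 0.7, -0.2],
    [0, 1.5, -0.7],
    [0, 2.4, -1.4],
    [0, 3.0, -2.1],
    [0, 3.5, -2.7],
  ],
  angular=[
    [0, 0, 0],
    [0, 0, 0],
    [0, 0, 0],
    [0, 0, 0],
    [0, 0, 0],
  ],
  claw=[10, 10, 10, 10, 10],
)

```text
t: 20.0
eef_pos: [0.5678, 0.1068, 0.1525]
tool_rot: [0.001, -0.032, 0.999, 0.001]
contact_force: [1.7, -0.3, -1.4]
gripper_width: 0.272
```

```bash
python3 -c "
from h import *
go([.4667,.3471,.16],81.3)
c=cam('side');x=c['pixels'][170:260,230:320];cv2.imwrite('pics/side16.png',cv2.resize(x,None,fx=6,fy=6,interpolation=cv2.INTER_CUBIC))
c=cam('top');x=c['pixels'][145:265,180:395];cv2.imwrite('pics/top16.png',cv2.resize(x,None,fx=3.7,fy=3.7,interpolation=cv2.INTER_CUBIC))
"
```

```text
t 20.00 tcp [0.5678 0.1068 0.1525] F [ 1.68 -0.31 -1.44] w 0.272 q7 0.94
dp [ 3.426  9.849 -0.296] ang [0.014 0.018 2.467]
```

View pics/side16.png

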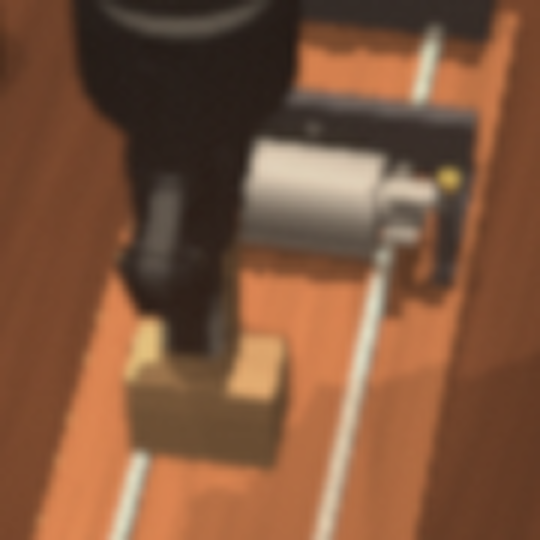

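View pics/top16.png

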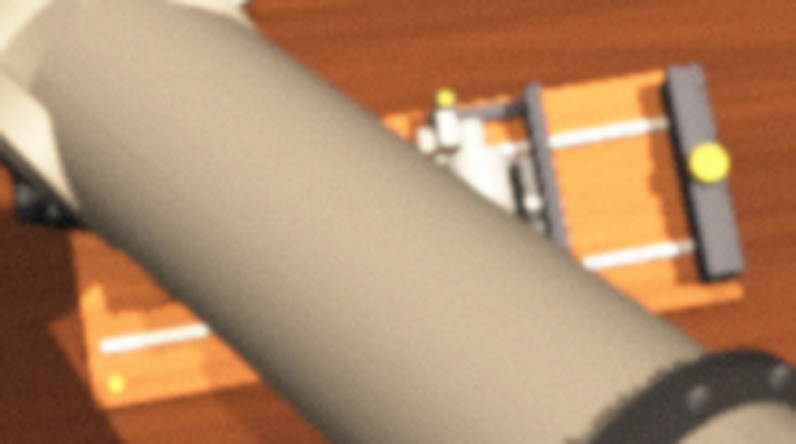

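Call:
jog_arm(
  dp=[
    [0.5, 1.4, -0.1],
    [1.1, 3.1, -0.2],
    [1.7, 4.9, -0.3],
    [2.3, 6.7, -0.3],
    [2.9, 8.2, -0.3],
  ],
  angular=[
    [0, 0, 0.3],
    [0, 0, 0.8],
    [0, 0, 1.2],
    [0, 0, 1.7],
    [0, 0, 2.1],
  ],
  claw=[10, 10, 10, 10, 10],
)

```text
t: 20.6
eef_pos: [0.4821, 0.3053, 0.1575]
tool_rot: [-0.0, 0.062, 0.998, -0.0]
contact_force: [0.6, 0.2, -0.7]
gripper_width: 0.271
```

```bash
python3 -c "
from h import *
go([.4667,.3471,.09],81.3)
c=cam('side');x=c['pixels'][170:260,230:320];cv2.imwrite('pics/side17.png',cv2.resize(x,None,fx=6,fy=6,interpolation=cv2.INTER_CUBIC))
c=cam('top');x=c['pixels'][145:265,180:395];cv2.imwrite('pics/top17.png',cv2.resize(x,None,fx=3.7,fy=3.7,interpolation=cv2.INTER_CUBIC))
"
```

```text
t 20.60 tcp [0.4821 0.3053 0.1575] F [ 0.57  0.16 -0.73] w 0.271 q7 0.39
dp [0.817 1.583 2.7  ] ang [-0.001 -0.002  0.317]
```

View pics/side17.png

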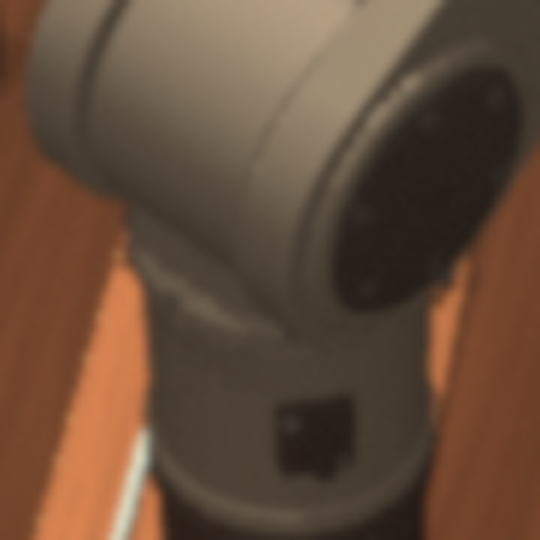

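View pics/top17.png

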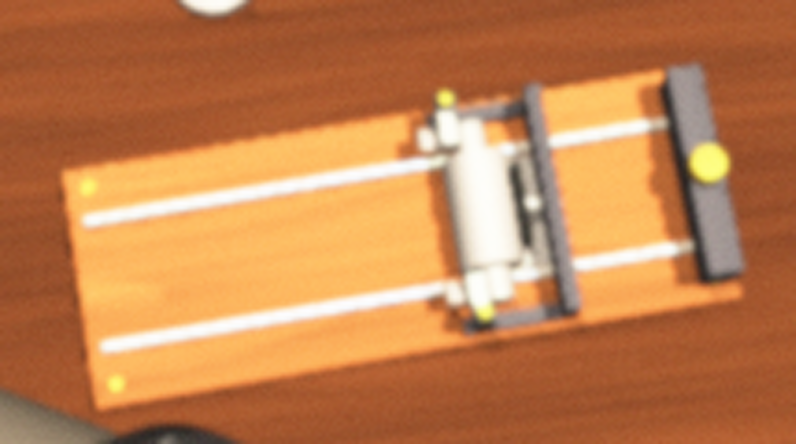

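```bash
python3 -c "
from h import *
c=load('top')
# body edges read off crop (3.7x, origin 180,145): corners of body
pts=[(450,165),(505,155),(520,262),(467,272)]
for z in(.034,.044): print(z,[w2t(onz(c,180+x/3.7-.4,145+y/3.7-.4,z)).round(4)[:2].tolist() for x,y in pts])
print([w2t(onz(c,180+x/3.7-.4,145+y/3.7-.4,.045)).round(4)[:2].tolist() for x,y in[(457,120),(490,290)]])
"
```

```text
0.034 [[0.0375, 0.0317], [0.0717, 0.0321], [0.0684, -0.0347], [0.0358, -0.0352]]
0.044 [[0.0369, 0.0294], [0.0707, 0.0297], [0.0675, -0.0365], [0.0352, -0.0369]]
[[0.046, 0.056], [0.0466, -0.0502]]
```

The roller lies square in the seat behind both keepers, with its centre at about x = 0.053 on the track. Next I'll put the paddle back.

Call:
jog_arm(
  dp=[
    [0.3, 0.6, 0.3],
    [0.6, 1.2, 0.9],
    [0.8, 1.6, 1.6],
    [0.8, 1.6, 2.3],
    [0.8, 1.6, 2.9],
  ],
  angular=[
    [0, 0, 0.1],
    [0, 0, 0.2],
    [0, 0, 0.3],
    [0, 0, 0.3],
    [0, 0, 0.3],
  ],
  claw=[10, 10, 10, 10, 10],
)

```text
t: 21.2
eef_pos: [0.4683, 0.3444, 0.0835]
tool_rot: [-0.0, 0.074, 0.997, -0.001]
contact_force: [0.0, -0.8, -0.8]
gripper_width: 0.269
```

Call:
jog_arm(
  dp=[
    [0, 0, 0.15],
    [0, 0, 0.3],
    [0, 0, 0.45],
    [0, 0, 0.55],
    [0, 0, 0.62],
  ],
  angular=[
    [0, 0, 0],
    [0, 0, 0],
    [0, 0, 0],
    [0, 0, 0],
    [0, 0, 0],
  ],
  claw=[10, 10, 10, 10, 10],
)

```text
t: 21.7
eef_pos: [0.4683, 0.346, 0.07]
tool_rot: [0.0, 0.074, 0.997, 0.0]
contact_force: [0.3, -0.3, -1.9]
gripper_width: 0.273
```

```bash
python3 -c "
from h import *
go([.4667,.3471,.0673],81.3)
c=cam('side');x=c['pixels'][270:400,220:340];cv2.imwrite('pics/side18.png',cv2.resize(x,None,fx=4,fy=4,interpolation=cv2.INTER_CUBIC))
"
```

```text
t 21.70 tcp [0.4683 0.346  0.07  ] F [ 0.33 -0.3  -1.87] w 0.273 q7 0.21
dp [0.071 0.032 0.109] ang [0.005 0.007 0.037]
```

View pics/side18.png

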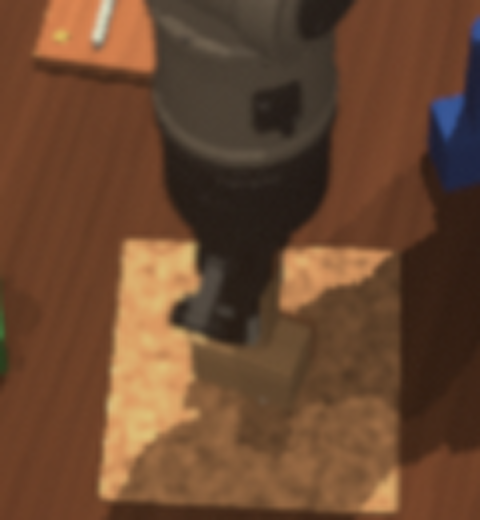

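Call:
jog_arm(
  dp=[
    [0, 0, 0.03],
    [0, 0, 0.06],
    [0, 0, 0.09],
    [0, 0, 0.11],
    [0, 0, 0.12],
  ],
  angular=[
    [0, 0, 0],
    [0, 0, 0],
    [0, 0, 0],
    [0, 0, 0],
    [0, 0, 0],
  ],
  claw=[10, 10, 10, 10, 10],
)

```text
t: 22.25
eef_pos: [0.4681, 0.3462, 0.0674]
tool_rot: [0.0, 0.074, 0.997, -0.0]
contact_force: [-2.0, -1.7, 6.5]
gripper_width: 0.268
```

Fz is 6.5 N, so the paddle is standing on the mat. I'll release it slowly.

Call:
jog_arm(
  dp=[
    [0, 0, 0],
    [0, 0, 0],
    [0, 0, 0],
    [0, 0, 0],
    [0, 0, 0],
  ],
  angular=[
    [0, 0, 0],
    [0, 0, 0],
    [0, 0, 0],
    [0, 0, 0],
    [0, 0, 0],
  ],
  claw=[23, 26, 30, 35, 42],
  grip_force=20,
)

```text
t: 22.75
eef_pos: [0.468, 0.346, 0.0667]
tool_rot: [-0.0, 0.074, 0.997, 0.0]
contact_force: [-0.7, -0.8, -0.2]
gripper_width: 0.49
```

Call:
jog_arm(
  dp=[
    [0, 0, 0],
    [0, 0, 0],
    [0, 0, 0],
    [0, 0, 0],
    [0, 0, 0],
  ],
  angular=[
    [0, 0, 0],
    [0, 0, 0],
    [0, 0, 0],
    [0, 0, 0],
    [0, 0, 0],
  ],
  claw=[50, 60, 70, 80, 85],
)

```text
t: 23.25
eef_pos: [0.468, 0.346, 0.0668]
tool_rot: [0.0, 0.074, 0.997, 0.0]
contact_force: [0.6, 0.3, 0.0]
gripper_width: 0.994
```

Call:
jog_arm(
  dp=[
    [0, 0, 0],
    [0, 0, -0.3],
    [0, 0, -0.8],
    [0, 0, -1.6],
    [0, 0, -2.4],
  ],
  angular=[
    [0, 0, 0],
    [0, 0, 0],
    [0, 0, 0],
    [0, 0, 0],
    [0, 0, 0],
  ],
  claw=[85, 85, 85, 85, 85],
)

```text
t: 23.75
eef_pos: [0.468, 0.3462, 0.1284]
tool_rot: [0.0, 0.074, 0.997, 0.0]
contact_force: [-0.2, 0.0, -0.3]
gripper_width: 0.997
```

Call:
jog_arm(
  dp=[
    [0, 0, -1],
    [0, 0, -2],
    [0, 0, -3],
    [0, 0, -4],
    [0, 0, -5],
  ],
  angular=[
    [0, 0, 0],
    [0, 0, 0],
    [0, 0, 0],
    [0, 0, 0],
    [0, 0, 0],
  ],
  claw=[85, 85, 85, 85, 85],
)

```text
t: 24.25
eef_pos: [0.4678, 0.3462, 0.2541]
tool_rot: [0.0, 0.074, 0.997, 0.0]
contact_force: [0.1, 0.7, 0.6]
gripper_width: 0.997
```

```bash
python3 -c "
from h import *
go(pol(5,.55,.3),50)
"
```

```text
t 24.25 tcp [0.4678 0.3462 0.2541] F [0.09 0.67 0.57] w 0.997 q7 0.37
dp [ -4.929 -11.327  -1.839] ang [0.011 0.007 6.305]
```

Call:
jog_arm(
  dp=[
    [-0.6, -1.7, -0.6],
    [-1.3, -3.4, -1.2],
    [-2.0, -5.1, -1.8],
    [-2.7, -6.8, -1.8],
    [-3.4, -8.5, -1.8],
  ],
  angular=[
    [0, 0, 1],
    [0, 0, 2],
    [0, 0, 3],
    [0, 0, 4],
    [0, 0, 5],
  ],
  claw=[85, 85, 85, 85, 85],
)

```text
t: 24.75
eef_pos: [0.521, 0.1219, 0.2988]
tool_rot: [0.001, 0.29, 0.957, 0.001]
contact_force: [0.6, 1.2, 0.1]
gripper_width: 0.995
```

```bash
python3 -c "
from h import *
go(pol(-30,.55,.3),0)
"
```

```text
t 24.75 tcp [0.521  0.1219 0.2988] F [0.6  1.15 0.12] w 0.995 q7 0.46
dp [ -7.317 -14.204  -0.057] ang [ 0.032  0.013 11.266]
```

Call:
jog_arm(
  dp=[
    [-0.8, -1.7, 0],
    [-1.6, -3.4, 0],
    [-2.4, -5.1, 0],
    [-3.2, -6.8, 0],
    [-4.0, -8.5, 0],
  ],
  angular=[
    [0, 0, 1.2],
    [0, 0, 2.4],
    [0, 0, 3.6],
    [0, 0, 4.8],
    [0, 0, 6],
  ],
  claw=[85, 85, 85, 85, 85],
)

```text
t: 25.25
eef_pos: [0.4862, -0.1105, 0.2982]
tool_rot: [0.001, 0.528, 0.849, 0.0]
contact_force: [0.1, -0.9, -0.7]
gripper_width: 0.997
```

Call:
jog_arm(
  dp=[
    [0.2, -1.5, 0],
    [0.4, -3, 0],
    [0.6, -4.5, 0],
    [0.8, -6, 0],
    [0.8, -7, 0],
  ],
  angular=[
    [0, 0, 1.2],
    [0, 0, 2.4],
    [0, 0, 3.6],
    [0, 0, 4.8],
    [0, 0, 5],
  ],
  claw=[85, 85, 85, 85, 85],
)

```text
t: 25.75
eef_pos: [0.3189, -0.1693, 0.2976]
tool_rot: [0.001, 0.699, 0.715, -0.0]
contact_force: [0.5, -0.3, 0.6]
gripper_width: 0.993
```

```bash
python3 -c "
from h import *
go(pol(-30,.55,.3),0)
for n in('top','side'):
    c=cam(n); cv2.imwrite(f'pics/{n}20.png',cv2.resize(c['pixels'],None,fx=1.4,fy=1.4))
"
```

```text
t 25.75 tcp [ 0.3189 -0.1693  0.2976] F [ 0.47 -0.27  0.6 ] w 0.993 q7 0.41
dp [-4.371  6.199 -0.089] ang [0.006 0.012 0.259]
```

View pics/top20.png

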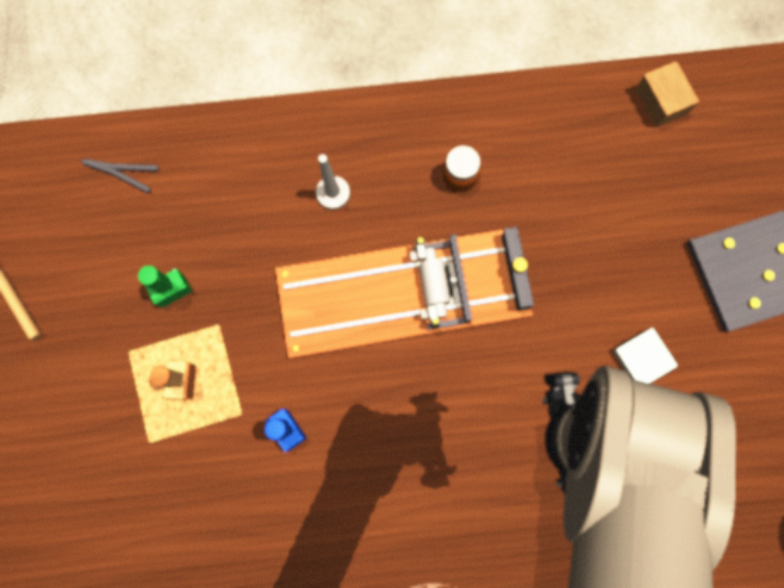

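View pics/side20.png

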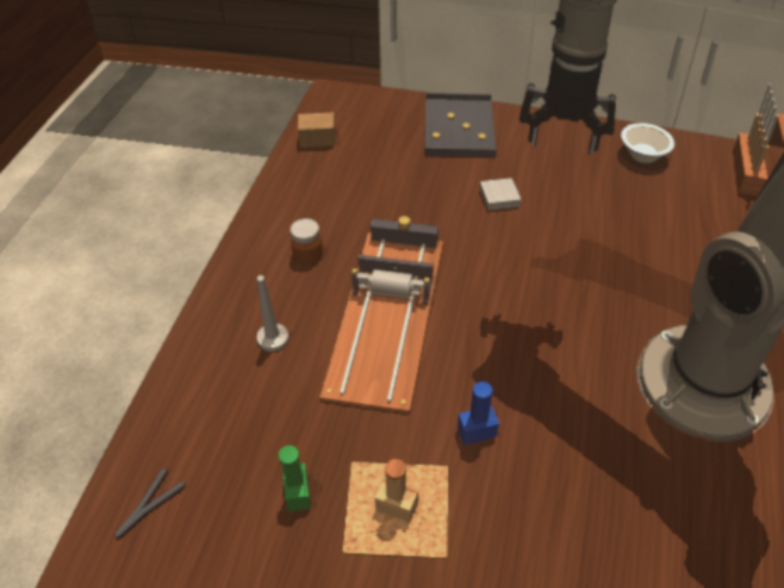

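Both views show the roller behind the keepers at top (435,280), the paddle upright mid-mat at top (172,380), and the jar, mandrel and block at their starting pixels. The arm touches nothing.

Call:
jog_arm(
  dp=[
    [0, 0, 0],
    [0, 0, 0],
    [0, 0, 0],
    [0, 0, 0],
    [0, 0, 0],
  ],
  angular=[
    [0, 0, 0],
    [0, 0, 0],
    [0, 0, 0],
    [0, 0, 0],
    [0, 0, 0],
  ],
  claw=[85, 85, 85, 85, 85],
)

```text
t: 26.35
eef_pos: [0.3216, -0.169, 0.2967]
tool_rot: [-0.0, 0.697, 0.717, 0.0]
contact_force: [0.9, -0.8, -0.0]
gripper_width: 0.992
```

```bash
python3 -c "
from h import *
print(hand_in())"
```

```text
the job is handed in; nothing more can be done
None
```

I pushed the roller under both keepers with the wooden paddle until it snapped into its seat. Then I stood the paddle back on the mat and handed the job in at about 26 s of the 66 s allowed; the hand-in gives no verdict.

- **Push force:** the highest wrist reading along the push was about 7 N. It fell from 4 N to about 0 when the keepers dropped. I read it only at the end of each move, so a brief higher peak between readings could have gone unseen.
- **Roller:** in the last pictures it lies square behind both keepers. I measured its centre at about 53 mm to +x of the track's origin, which fits the home position. I did not measure its height in the seat directly.
- **Paddle:** it stands upright within a few millimetres of the mat's centre and is released.
- **Bystanders and arm:** the jar, the mandrel and the bench block look unmoved, and the arm stands clear of everything.

No check failed or disagreed.

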